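# Load the cell charger and set its cell-count dial

### The job

Switch the charger off by turning its clicking dial to position 0. Then put every white power cell that lies on the desk into a bay of its own in the charger: press its flat end back against the bay's spring contact and let it down behind the front retaining lip, so that it lies flat with its nub against the lip; the dial stays off meanwhile. When all cells are in, click the dial on to the number of cells in the charger (position 2 or 3), and then press the start button fully down. Leave the other things on the desk where they are.

Things in the scene. Friction and masses are not known exactly. Their poses are not given: they have to be found in the camera images.
- charger: cell charger, a grey tray fixed to the desk, 112 mm along its x, 300 mm along its y; origin at the centre of its underside, on the desk; x points from the front retaining lip to the spring contacts at the back, y left, z up. Three bays 66 mm apart, floor 12 mm above the desk, each take a cell lying along x; the right end (y -54 to -150 mm) is the control panel, 34 mm high
- lip (a point): middle of the top edge of the retaining lip, a ledge along the front of the bays from charger x = -56 to -47 mm (inner face), top 30 mm above the desk, 18 mm above the bay floor. Low 45 degree ridges, 4 mm high, in each bay's corners centre a cell; beside the middle 30 mm of its length there are none, for fingers
- contact_face (a point): middle of the front face of the middle bay's free spring contact, at charger x = +17 mm; each contact is 28 mm wide, its top 54 mm above the desk, so 24 mm higher than the lip. From face to lip is 64 mm, so a 72 mm cell, held just above lip height, must push the contact back 8 mm (better 11) to clear the lip and go down; then the spring holds it against the lip
- bay0 (a point): centre of a cell that is seated in the left bay: charger x = -11 mm, y = 115 mm, 29 mm above the desk
- bay1 (a point): centre of a cell that is seated in the middle bay: charger x = -11 mm, y = 49 mm, 29 mm above the desk
- bay2 (a point): centre of a cell that is seated in the right bay: charger x = -11 mm, y = -17 mm, 29 mm above the desk
- contact0 (a joint): how far the spring contact of the left bay is pushed back, m: 0 free, about 0.008 with a cell seated, 0.016 at its stop; spring 1.75 N plus 350 N/m (about 4.6 N with a seated cell)
- contact1 (a joint): how far the spring contact of the middle bay is pushed back, m: 0 free, about 0.008 with a cell seated, 0.016 at its stop; spring 1.75 N plus 350 N/m (about 4.6 N with a seated cell)
- contact2 (a joint): how far the spring contact of the right bay is pushed back, m: 0 free, about 0.008 with a cell seated, 0.016 at its stop; spring 1.75 N plus 350 N/m (about 4.6 N with a seated cell)
- dial (a joint): cell-count dial on the panel, rad, growing clockwise from above; clicks every 30 degrees (0.5236 rad). Position 0 (0 rad, off, longer tick): white pointer line toward the charger's +y; 3: toward +x, away from the lip; 6 (end stop): toward -y. The position is the number of cells it is set for. Let go, it falls into the nearest click; 0.07 N m carries it over a click
- dial_grip (a point): on the dial's vertical axis (charger x = -31, y = -103 mm), 53 mm above the desk, mid-height of its grip: a black bar 12 mm wide, 40 mm long along the pointer, from 40 to 63 mm above the desk, over a round skirt of 21 mm radius whose top is at 40 mm
- start (a joint): travel of the charger's start button, m: 0 up, 0.006 fully down; it counts as pressed above 0.004; 1.5 N to start moving, 5 N fully down; springs back
- start_top (a point): centre of the top of the start button, a white round button of 12 mm radius behind the dial on the panel (charger x = +25, y = -103 mm), 52 mm above the desk; it is pressed straight down
- cellA: a power cell, white square bar with bevelled long edges, 34x34 mm (flats 28 mm wide, bevels 4 mm), 72 mm long with the nub, 0.10 to 0.17 kg; origin at its middle (17 mm above what it lies on); its x axis runs along it, from the nub end (-x, a 12 mm round steel nub 2 mm proud, a grey band near it) to the flat steel end (+x). May be absent.
- cellB: a power cell, white square bar with bevelled long edges, 34x34 mm (flats 28 mm wide, bevels 4 mm), 72 mm long with the nub, 0.10 to 0.17 kg; origin at its middle (17 mm above what it lies on); its x axis runs along it, from the nub end (-x, a 12 mm round steel nub 2 mm proud, a grey band near it) to the flat steel end (+x). May be absent.
- cellC: a power cell, white square bar with bevelled long edges, 34x34 mm (flats 28 mm wide, bevels 4 mm), 72 mm long with the nub, 0.10 to 0.17 kg; origin at its middle (17 mm above what it lies on); its x axis runs along it, from the nub end (-x, a 12 mm round steel nub 2 mm proud, a grey band near it) to the flat steel end (+x). May be absent.
- cellD: a power cell, white square bar with bevelled long edges, 34x34 mm (flats 28 mm wide, bevels 4 mm), 72 mm long with the nub, 0.10 to 0.17 kg; origin at its middle (17 mm above what it lies on); its x axis runs along it, from the nub end (-x, a 12 mm round steel nub 2 mm proud, a grey band near it) to the flat steel end (+x). May be absent.
- plug: plug-in adapter, white block 70x46x28 mm; a bystander, origin under its centre
- tape_roll: roll of tape lying flat, 93 mm across, 48 mm high; a bystander, origin under its centre
- mouse: computer mouse, 104x66x37 mm; a bystander, origin under its centre
Not all that is in view belongs to the job. What is shaped like the cellB but brown is not meant.

How it is judged (in metres and radians):
On the way, in this order (a step that is already met when the one before it is completed fails the run):
1. the dial is off, at position 0 (value of joint dial below 0.15 rad), for 0.3 s.
2. every cell that is there is seated in a bay, nub to the lip, and the dial is off ((distance between cellA and bay0 below 0.007 m or distance between cellA and bay1 below 0.007 m or distance between cellA and bay2 below 0.007 m) and angle between the x axis of each of cellA, cellB, cellC, cellD and the x axis of charger, either way round below 0.12 rad and x of contact_face in the frame of cellA above 0.01 m and (distance between cellB and bay0 below 0.007 m or distance between cellB and bay1 below 0.007 m or distance between cellB and bay2 below 0.007 m) and x of contact_face in the frame of cellB above 0.01 m and (distance between cellC and bay0 below 0.007 m or distance between cellC and bay1 below 0.007 m or distance between cellC and bay2 below 0.007 m) and x of contact_face in the frame of cellC above 0.01 m and (distance between cellD and bay0 below 0.007 m or distance between cellD and bay1 below 0.007 m or distance between cellD and bay2 below 0.007 m) and x of contact_face in the frame of cellD above 0.01 m and value of joint dial below 0.15 rad), for 0.3 s.
3. the dial stands at the number of cells in the charger (((value of joint each of contact0, contact1, contact2 above 0.004 m and value of joint dial between 1.4208 and 1.7208 rad) or (value of joint any of contact0, contact1, contact2 below 0.004 m and value of joint dial between 0.897198 and 1.1972 rad))), for 0.3 s.
4. the start button is pressed down (value of joint start above 0.004 m), for 0.05 s.
At the end, for the whole second after the job is handed in: every cell present lies in a bay of its own, its middle within 7 mm of the seated place, within 0.12 rad of the charger's x axis, nub toward the lip; the dial is within 0.15 rad of click 2 (two cells) or 3 (three cells); the button has sprung back up ((distance between cellA and bay0 below 0.007 m or distance between cellA and bay1 below 0.007 m or distance between cellA and bay2 below 0.007 m) and angle between the x axis of each of cellA, cellB, cellC, cellD and the x axis of charger, either way round below 0.12 rad and x of contact_face in the frame of cellA above 0.01 m and (distance between cellB and bay0 below 0.007 m or distance between cellB and bay1 below 0.007 m or distance between cellB and bay2 below 0.007 m) and x of contact_face in the frame of cellB above 0.01 m and (distance between cellC and bay0 below 0.007 m or distance between cellC and bay1 below 0.007 m or distance between cellC and bay2 below 0.007 m) and x of contact_face in the frame of cellC above 0.01 m and (distance between cellD and bay0 below 0.007 m or distance between cellD and bay1 below 0.007 m or distance between cellD and bay2 below 0.007 m) and x of contact_face in the frame of cellD above 0.01 m and ((value of joint each of contact0, contact1, contact2 above 0.004 m and value of joint dial between 1.4208 and 1.7208 rad) or (value of joint any of contact0, contact1, contact2 below 0.004 m and value of joint dial between 0.897198 and 1.1972 rad)) and value of joint start below 0.002 m); the robot touches nothing.
It fails at once if the plug is shoved away (more than 6 cm) (distance of plug from where it was at the start of the episode above 0.06 m).
It fails at once if the tape_roll is shoved away (more than 6 cm) (distance of tape_roll from where it was at the start of the episode above 0.06 m).
It fails at once if the mouse is shoved away (more than 6 cm) (distance of mouse from where it was at the start of the episode above 0.06 m).
Of cellA, cellB, cellC, cellD only 2 to 3 are there at a start; the rules pass over those that are not, and their reading is None.
At some moment in a run one of cellA, cellB, cellC, cellD may be knocked a few centimetres aside while the robot is not near it.
Once in a run the grip may slacken for a moment while it holds something.
It also fails if it takes over 210 s, if anything falls off the work surface, if the arm or the gripper's body presses on something with over 40 N, if the wrist force passes 120 N, or if a joint passes its speed limit or range.

### The arm

A 6-joint arm with a two-finger parallel gripper is mounted at the origin on a cart in front of the work surface, level with it; the furniture and walls round the work are solid. World frame = base frame: x ahead of the robot, y to its left, z up, the work surface at z = 0. Lengths are in mm, angles in rad, forces in N, time in s.
With the tool pointing down it reaches from about 350 to 775 mm from the base axis. Payload 7.3 kg.
Tool frame: the origin (TCP) lies at the very end of the fingers, on their centre line; the grasp point (between the pads) lies 19 mm behind it; z points along the fingers, y is the line along which they close (so a half turn about z gives the same grasp; the last joint's range is limited). The gripper opens to 92 mm and grips with 3 to 60 N. Pads are 19 mm wide; open, the fingers measure 130 mm over their backs; the gripper's body (75 mm by 190 mm) begins 47 mm behind the grasp point.
Start: joints at [-0.146, 0.342, 1.524, -0, 1.275, -0.146], TCP at [525.019, 0.019, 226.741] pointing down, gripper open.
Joint ranges: [-2.53, 2.53], [-0.77, 2.02], [0.04, 2.7], [-1, 4.14], [0.28, 2.66], [-3.11, 3.11]. Speed limits (rad/s): [2.57, 2.57, 3.14, 3.14, 3.14, 3.14].

### API

Orientations are given as [roll, pitch, yaw] about the fixed x, y, z axes, in that order (R = Rz(yaw) Ry(pitch) Rx(roll)).
In Python, from plant import bot gives the robot as it stands.
- The arm moves only by the tool jog_arm, never from a script. Its argument "targets" is a list of rows, each an object with "xyz": the shift along the tool's x, y, z as a fraction of full scale, a list of three; "spin": the turn about the tool's z as a fraction of full scale. In form: [{"xyz": [x, y, z], "spin": spin}, ...]. A call has exactly 10 rows; each row shifts and turns the commanded pose from where the row before left it, along the tool's axes as they then stand; what a row does not reach is not made up. Full scale, the value 1, is 80 mm for a shift and 0.1 rad for a turn. A row lasts 1/8 s, in which the tool goes at most 62.5 mm and 10.7 degrees, less where a joint would pass 70% of its speed; a pose out of reach is approached as far as the arm can. A call with a number of a shift or a turn outside -1 to 1 is refused whole. A call with a gripper value outside its range is refused whole. "gripper" is the opening in per cent of the stroke, from 0 (shut) to 100 (fully open), set as the call begins (left out, the last holds). The fingers move at their own pace and stop on an object; the grip force is fixed at half the most. Time passes only in rows, so rows that do not move let the fingers close, or fill a call up. It gives the time, the measured TCP pose, the force, the opening and the grip force at its end, in the units of the state.
- bot.get_obs(): the state, without advancing time (a new reading comes with each control period).
- bot.capture(name): name is "scene" or "side" or "wrist"; returns the picture (420x560x3 uint8, blue, green, red); there is no depth.
- bot.get_calibration(name): a dict with "vfov" (degrees; the focal length in pixels is half the picture's height over the tangent of half this angle, whatever the lens; pixels are square), "cx", "cy" (the principal point, pixels), "k1" (the pictures are not rectified: a ray, as slopes to the right and down, at radius r is drawn at 1 + k1 r^2 times it, then the intrinsics apply), "eye" and "rotation" of the camera in the world. Camera axes: x right, y down, z forward; pixel columns grow to the right and rows downward; lengths in mm; the calibration is good to about 2 mm. A picture is of the moment at which its call begins: read the wrist's pose just before it. get_calibration takes no time and is no camera call; for the wrist camera it gives the pose at the moment of the call.
- bot.close_job(): hands the job in; it is judged then, once.
The state is a dict: "time": time; "joint_positions": joint angles; "dq": joint speeds; "tau": joint torques, N m; "tool_pos": TCP position; "tcp_rot": TCP orientation; "contact_force": force on the tool from outside, world axes, zero at the start; "moment": the same for the moment, N m; "grip_width": finger opening in mm; "finger_force": force on a finger pad.
Only numpy, scipy, OpenCV 4.12 (cv2) and the standard library are available. Lean on these libraries where they do the work, as an engineer would, in place of code of your own. Each camera call takes 0.05 s, during which the arm holds its last target. There are 200 camera calls.

## Working session

There is one attempt and no reset: what is moved stays moved. The work goes in short steps, Python scripts to look and compute and a tool call to move; the robot and the scene stay as the last step left them, time stands still between calls to the robot, and variables do not carry over. Pictures are saved under pics/ and viewed, at most 14 in all, crops included, and the job is handed in when it is done.

Besides the shell and the picture viewer there is one more tool, called after "Request:" in YAML: its name, and indented under it one key for each argument. jog_arm: Moves the arm, as the interface text tells. Shift numbers are shares of 80 mm and turn numbers shares of 0.1 rad, none past 1 either way. Its arguments: {"type":"object","properties":{"targets":{"type":"array","items":{"type":"object","properties":{"xyz":{"type":"array","items":{"type":"number"}},"spin":{"type":"number"}}}},"gripper":{"type":"number"}},"required":["targets"]}

```bash
mkdir -p pics; cat > h.py <<'E'
import numpy as np, cv2
from plant import bot
def ray(cal,u,v):
    f=210/np.tan(np.radians(cal['vfov'])/2)
    d=np.array([(u-cal['cx'])/f,(v-cal['cy'])/f]); s=d.copy()
    for _ in range(20): s=d/(1+cal['k1']*(s@s))
    r=np.array(cal['rotation'])@np.array([s[0],s[1],1.]); return np.array(cal['eye']),r
def onz(cal,u,v,z):
    e,r=ray(cal,u,v); return e+r*(z-e[2])/r[2]
def proj(cal,p):
    f=210/np.tan(np.radians(cal['vfov'])/2)
    c=np.array(cal['rotation']).T@(np.array(p,float)-np.array(cal['eye'])); s=c[:2]/c[2]
    s=s*(1+cal['k1']*(s@s)); return s*f+[cal['cx'],cal['cy']]
def snap(name,fn):
    cal=bot.get_calibration(name); im=bot.capture(name); cv2.imwrite('pics/'+fn,im); return im,cal
E
python3 - <<'E'
from h import *
ims=[]
for n in ['scene','side','wrist']:
    im,c=snap(n,n+'0.png'); print(n,c)
print(bot.get_obs())
E
```

```text
scene {'vfov': 46.583773065245346, 'cx': 279.19224634198326, 'cy': 203.43934930208053, 'k1': 0.024930197309023214, 'eye': array([-403.61986146,  604.19504962,  855.48076134]), 'rotation': array([-2.20628325, -0.00540769, -2.15898291])}
side {'vfov': 42.01457960003314, 'cx': 285.3345913395929, 'cy': 214.9702208129583, 'k1': -0.07070427334465085, 'eye': array([-625.68900844,   68.10943629,  884.1419659 ]), 'rotation': array([-2.20239107, -0.00234654, -1.60399121])}
wrist {'vfov': 70.92587463557673, 'cx': 280.089839397716, 'cy': 210.6376788304641, 'k1': -0.02105346556471704, 'eye': array([526.3383745 ,  77.33121827, 384.64078222]), 'rotation': array([ 2.85508608e+00,  2.83766701e-03, -1.29097120e-03])}
{'time': 0.15, 'joint_positions': array([-1.45998347e-01,  3.42585571e-01,  1.52476351e+00,  1.90869326e-05,
        1.27537798e+00, -1.45992187e-01]), 'dq': array([-0.00143045, -0.00011397, -0.00375399,  0.00117495, -0.00027995,
       -0.00047705]), 'tau': array([ 7.52666965e-04, -4.31470585e+01, -2.44352603e+01,  7.18239485e-02,
        5.38185902e-02, -1.32920518e-04]), 'tool_pos': array([5.24718117e+02, 7.04464162e-02, 2.26204619e+02]), 'tcp_rot': array([-3.14047297e+00, -1.83086084e-04,  1.57078450e+00]), 'contact_force': array([ 0.42455477, -0.10422686,  0.25686203]), 'moment': array([-0.0209509 ,  0.00880475,  0.02453602]), 'finger_force': 0.0, 'grip_width': 91.63818056478604}
```

View pics/scene0.png

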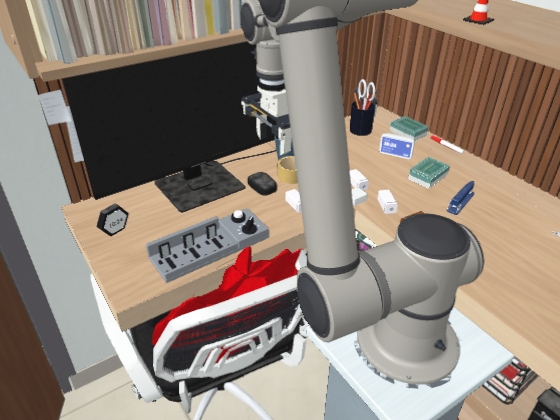

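View pics/side0.png

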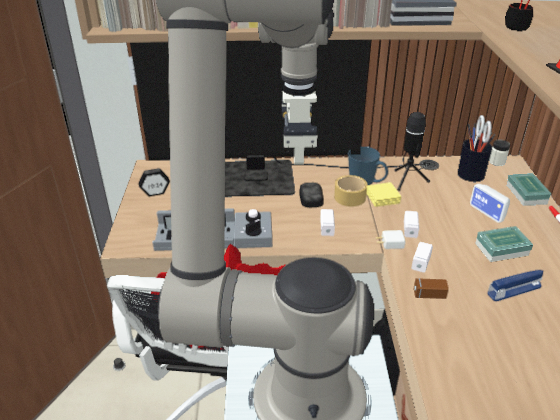

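View pics/wrist0.png

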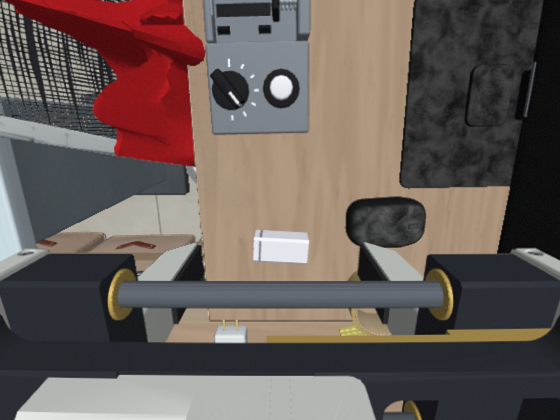

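The side view shows white cells with grey bands at about (327,221), (411,223) and (423,256). The white block with prongs at (393,240) is the plug, and the brown bar at (431,288) isn't meant. The wrist view shows the panel at (208–309, 40–133), the dial at (230,90), the button at (281,87) and one cell at (281,247) with its band on the left.

```bash
python3 - <<'E'
s=open('h.py').read()
s=s.replace("from plant import bot","from plant import bot\nfrom scipy.spatial.transform import Rotation as Ro")
s=s.replace("im=bot.capture(name);","cal['rotation']=Ro.from_euler('xyz',cal['rotation']).as_matrix(); im=bot.capture(name);")
open('h.py','w').write(s)
E
python3 - <<'E'
from h import *
im,c=snap('wrist','w1.png')
for n,u,v,z in [('pTL',208,42,34),('pTR',309,40,34),('pBR',309,131,34),('pBL',211,134,34),('dial',230,90,63),('dtip',240,103,63),('dtail',218,75,63),('btn',281,87,52),('cell',281,247,34)]:
    print(n,onz(c,u,v,z).round(1))
s,cs=snap('side','s1.png')
for n,u,v,z in [('cell1',327,221,17),('cell2',411,223,17),('cell3',423,256,17),('plug',393,240,14),('brown',431,288,17),('btn',254,215,50),('pBR',271,243,34)]:
    print(n,onz(cs,u,v,z).round(1))
crop=s[190:310,280:470]; a=cv2.resize(crop,None,fx=4,fy=4,interpolation=cv2.INTER_CUBIC)
cv2.imwrite('pics/crop1.png',a)
E
```

```text
pTL [448.5 162.1  34. ]
pTR [556.4 163.6  34. ]
pBR [558.7  69.5  34. ]
pBL [445.6  66.3  34. ]
dial [474.5 110.8  63. ]
dtip [484.2  98.2  63. ]
dtail [463. 125.  63.]
btn [526.5 114.7  52. ]
cell [526.4 -74.8  34. ]
cell1 [528.6 -82.6  17. ]
cell2 [ 513.  -304.3   17. ]
cell3 [ 378.7 -304.6   17. ]
plug [ 447.  -243.7   14. ]
brown [ 266.4 -296.6   17. ]
btn [516.1 109.2  50. ]
pBR [420.   66.7  34. ]
```

View pics/crop1.png

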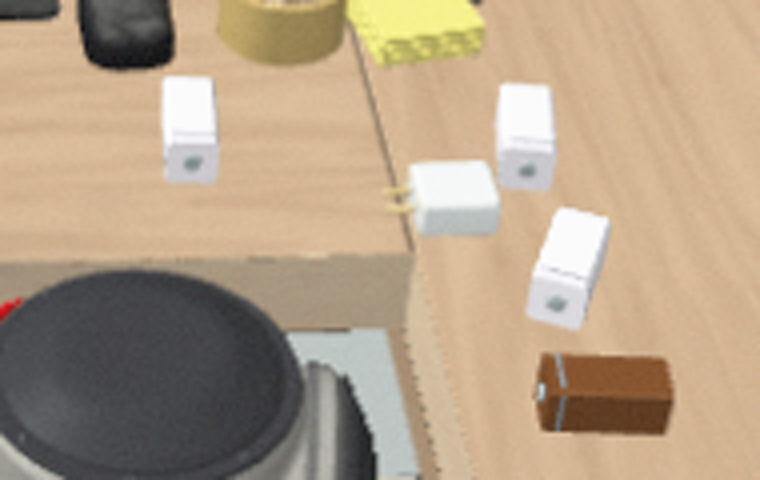

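All three white cells lie with the nub toward the robot (−x), which is also the lip side. I'll move over the charger for a precise view.

Request:
jog_arm:
  targets:
    - {"xyz":[0.5,-0.1,0],"spin":0}
    - {"xyz":[0.5,-0.1,0],"spin":0}
    - {"xyz":[0.5,-0.1,0],"spin":0}
    - {"xyz":[0.5,0,0],"spin":0}
    - {"xyz":[0.12,0,0],"spin":0}
    - {"xyz":[0,0,0],"spin":0}
    - {"xyz":[0,0,0],"spin":0}
    - {"xyz":[0,0,0],"spin":0}
    - {"xyz":[0,0,0],"spin":0}
    - {"xyz":[0,0,0],"spin":0}

```text
time: 1.5
tool_pos: [501.1, 169.3, 226.8]
tcp_rot: [3.141, 0.0, 1.57]
contact_force: [0.4, 0.7, 0.7]
grip_width: 91.9
finger_force: 0.0
```

```bash
python3 - <<'E'
from h import *
print(bot.get_obs()['tool_pos'])
im,c=snap('wrist','w2.png'); print(c)
import pickle; pickle.dump(c,open('w2.pkl','wb'))
E
```

```text
[501.09350287 169.27424362 226.77054394]
{'vfov': 70.92587463557673, 'cx': 280.089839397716, 'cy': 210.6376788304641, 'k1': -0.02105346556471704, 'eye': array([502.6013577 , 246.56087235, 385.27256378]), 'rotation': array([[ 0.99999734, -0.00141161, -0.00182647],
       [-0.00187054, -0.95917282, -0.28281443],
       [-0.00135267,  0.28281709, -0.95917291]])}
```

View pics/w2.png

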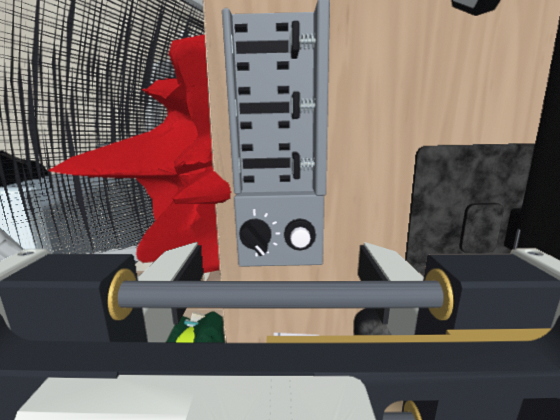

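The picture shows the charger from above: contacts at (296,40), (296,103) and (296,162), the button at (300,235), and the dial at (255,234) with its pointer down-right.

```bash
python3 - <<'E'
from h import *; import pickle
im=cv2.imread('pics/w2.png'); c=pickle.load(open('w2.pkl','rb'))
hsv=cv2.cvtColor(im,cv2.COLOR_BGR2HSV)
def blobs(m,x0,y0,x1,y1,amin):
    mm=np.zeros_like(m); mm[y0:y1,x0:x1]=m[y0:y1,x0:x1]
    n,l,s,ce=cv2.connectedComponentsWithStats(mm)
    return [(s[i],ce[i]) for i in range(1,n) if s[i][4]>amin]
dark=(hsv[...,2]<50).astype(np.uint8)
for s,ce in blobs(dark,225,5,325,190,40): print('dark',s,ce.round(1))
for s,ce in blobs(dark,235,190,275,265,40): print('dial',s,ce.round(1))
white=((hsv[...,2]>200)&(hsv[...,1]<40)).astype(np.uint8)
for s,ce in blobs(white,237,200,325,262,8): print('white',s,ce.round(1), onz(c,*ce,52).round(1),onz(c,*ce,63).round(1))
a=cv2.resize(im[0:275,205:335],None,fx=2.1,fy=2.1,interpolation=cv2.INTER_CUBIC)
b=cv2.resize(im[190:275,225:335],None,fx=4.5,fy=4.5,interpolation=cv2.INTER_CUBIC)
o=np.zeros((578,273+495,3),np.uint8);o[:a.shape[0],:273]=a;o[:b.shape[0],273:]=b[:,:495]
cv2.imwrite('pics/crop2.png',o)
E
```

```text
dark [277  23  11   8  78] [282.   26.9]
dark [291  22   8  36 222] [295.   39.5]
dark [235  24  12   8  80] [240.5  27.9]
dark [237  41  50  12 511] [261.2  46.6]
dark [237  63  11   7  71] [242.4  66. ]
dark [278  62  10   7  70] [282.5  65. ]
dark [278  87  11   6  61] [282.6  89.5]
dark [239  88  11   6  63] [243.8  90.6]
dark [292  92   7  27 157] [295.5 105.2]
dark [240 103  49  10 441] [264.  107.5]
dark [241 123  10   6  60] [245.5 125.5]
dark [279 122  10   6  60] [283.5 124.5]
dark [242 145  10   6  59] [246.6 147.5]
dark [280 144   9   6  54] [284.  146.5]
dark [293 153   7  26 137] [295.9 165.2]
dark [243 159  46   9 389] [265.4 162.8]
dark [244 177  10   5  48] [248.3 179.1]
dark [280 176  10   5  48] [284.5 178. ]
dial [240 220  31  36 729] [255.  234.2]
white [253 209   3   7  15] [253.7 212. ] [470.8 146.7  52. ] [471.9 150.   63. ]
white [264 213   4   4  11] [265.5 214.6] [484.7 143.4  52. ] [485.3 146.8  63. ]
white [272 221   5   3   9] [274.1 222.3] [494.8 133.8  52. ] [495.1 137.5  63. ]
white [291 228  19  19 283] [300.2 237.1] [526.2 114.8  52. ] [525.4 119.2  63. ]
white [276 232   4   3  11] [277.4 232.9] [498.6 120.3  52. ] [498.8 124.5  63. ]
white [256 246   8   9  25] [259.8 250. ] [477.  98.  52.] [477.8 102.9  63. ]
```

View pics/crop2.png

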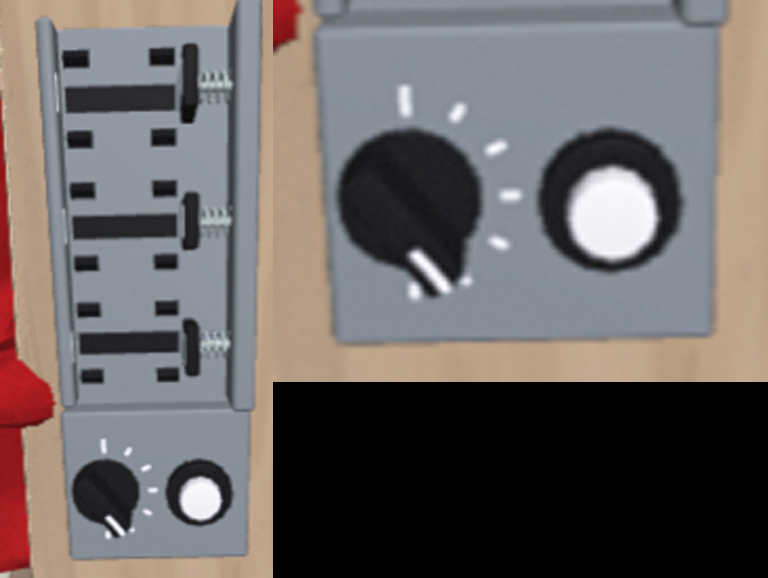

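```bash
python3 - <<'E'
from h import *; import pickle
c=pickle.load(open('w2.pkl','rb'))
P=lambda u,v,z:onz(c,u,v,z)[:2].round(1)
print('stripes',[P(*p,12) for p in [(261.2,46.6),(264,107.5),(265.4,162.8)]])
print('sq',[P(*p,15) for p in [(282,26.9),(240.5,27.9),(242.4,66),(282.5,65),(282.6,89.5),(243.8,90.6),(245.5,125.5),(283.5,124.5),(246.6,147.5),(284,146.5),(248.3,179.1),(284.5,178)]])
print('face',[P(*p,54) for p in [(291.2,23),(292.2,93),(293,154)]])
print('ticks',[P(*p,34) for p in [(253.7,212),(265.5,214.6),(274.1,222.3),(277.4,232.9)]])
print('btn',P(300.2,237.1,52))
print('pcorn',P(323.5,264.5,34),P(239,267,34))
E
```

```text
stripes [array([480.7, 331.6]), array([482.8, 265.5]), array([483.5, 199.4])]
sq [array([504.4, 350.8]), array([458.1, 349.9]), array([458.9, 310.8]), array([505. , 311.7]), array([505.1, 285.4]), array([459.6, 284.3]), array([460.3, 244.8]), array([506.2, 245.8]), array([460.7, 218.6]), array([506.9, 219.7]), array([461.6, 179.2]), array([507.6, 180.5])]
face [array([513.4, 343.2]), array([514.9, 277.8]), array([516.4, 214.4])]
ticks [array([469.1, 141.3]), array([483.7, 137.9]), array([494.4, 127.7]), array([498.5, 113.5])]
btn [526.3 114.9]
pcorn [558.8  69.1] [447.6  65.6]
```

Charger pose: origin ≈ (499.5, 216.6), yaw ≈ 0.021; checks against panel corners, button and bay stripes agree within 2 mm. Dial axis is at about (470.7, 112.9), at position 5. I'll move over the dial and spin +2.6 rad to grasp the bar, so that unwinding keeps joint 6 in range.

Request:
jog_arm:
  targets:
    - {"xyz":[-0.35,-0.19,0],"spin":0}
    - {"xyz":[-0.355,-0.19,0],"spin":0}
    - {"xyz":[0,0,0],"spin":1}
    - {"xyz":[0,0,0.25],"spin":1}
    - {"xyz":[0,0,0.25],"spin":1}
    - {"xyz":[0,0,0.25],"spin":1}
    - {"xyz":[0,0,0.25],"spin":1}
    - {"xyz":[0,0,0.25],"spin":1}
    - {"xyz":[0,0,0.25],"spin":1}
    - {"xyz":[0,0,0],"spin":1}
  gripper: 35

```text
time: 2.8
tool_pos: [469.6, 113.1, 105.3]
tcp_rot: [-3.14, 0.002, 0.767]
contact_force: [-0.6, 0.2, -0.0]
grip_width: 32.4
finger_force: 0.0
```

Request:
jog_arm:
  targets:
    - {"xyz":[0,0,0],"spin":1}
    - {"xyz":[0,0,0],"spin":1}
    - {"xyz":[0,0,0],"spin":1}
    - {"xyz":[0,0,0],"spin":1}
    - {"xyz":[0,0,0],"spin":1}
    - {"xyz":[0,0,0],"spin":1}
    - {"xyz":[0,0,0],"spin":1}
    - {"xyz":[0,0,0],"spin":1}
    - {"xyz":[0,0,0],"spin":1}
    - {"xyz":[0,0,0],"spin":1}

```text
time: 4.05
tool_pos: [470.7, 113.2, 106.8]
tcp_rot: [-3.142, -0.0, -0.232]
contact_force: [0.1, 0.7, 1.2]
grip_width: 32.5
finger_force: 0.0
```

Request:
jog_arm:
  targets:
    - {"xyz":[0,0,0],"spin":1}
    - {"xyz":[0,0,0],"spin":1}
    - {"xyz":[0,0,0],"spin":1}
    - {"xyz":[0,0,0],"spin":1}
    - {"xyz":[0,0,0],"spin":1}
    - {"xyz":[0,0,0],"spin":1}
    - {"xyz":[0,0,0],"spin":1}
    - {"xyz":[0,0,0],"spin":1}
    - {"xyz":[0,0,0],"spin":0}
    - {"xyz":[0,0,0],"spin":0}

```text
time: 5.3
tool_pos: [470.7, 113.2, 106.8]
tcp_rot: [-3.141, -0.0, -1.027]
contact_force: [0.6, 0.6, -0.5]
grip_width: 32.2
finger_force: 0.0
```

Request:
jog_arm:
  targets:
    - {"xyz":[0,0,0.3],"spin":0}
    - {"xyz":[0,0,0.3],"spin":0}
    - {"xyz":[0,0,0.1],"spin":0}
    - {"xyz":[0,0,0.09],"spin":0}
    - {"xyz":[0,0,0],"spin":0}
    - {"xyz":[0,0,0],"spin":0}
    - {"xyz":[0,0,0],"spin":0}
    - {"xyz":[0,0,0],"spin":0}
    - {"xyz":[0,0,0],"spin":0}
    - {"xyz":[0,0,0],"spin":0}

```text
time: 6.55
tool_pos: [470.6, 113.2, 43.6]
tcp_rot: [-3.141, -0.0, -1.029]
contact_force: [0.5, -0.1, 0.1]
grip_width: 32.1
finger_force: 0.0
```

Request:
jog_arm:
  targets:
    - {"xyz":[0,0,0],"spin":0}
    - {"xyz":[0,0,0],"spin":0}
    - {"xyz":[0,0,0],"spin":0}
    - {"xyz":[0,0,0],"spin":0}
    - {"xyz":[0,0,0],"spin":0}
    - {"xyz":[0,0,0],"spin":0}
    - {"xyz":[0,0,0],"spin":0}
    - {"xyz":[0,0,0],"spin":0}
    - {"xyz":[0,0,0],"spin":0}
    - {"xyz":[0,0,0],"spin":0}
  gripper: 0

```text
time: 7.8
tool_pos: [468.9, 112.8, 43.3]
tcp_rot: [3.138, 0.001, -1.029]
contact_force: [-5.2, -3.2, 4.0]
grip_width: 11.9
finger_force: 30.0
```

Request:
jog_arm:
  targets:
    - {"xyz":[0,0.03,0],"spin":0}
    - {"xyz":[0,0,0],"spin":0}
    - {"xyz":[0,0,0],"spin":-1}
    - {"xyz":[0,0,0],"spin":-1}
    - {"xyz":[0,0,0],"spin":-1}
    - {"xyz":[0,0,0],"spin":-1}
    - {"xyz":[0,0,0],"spin":-1}
    - {"xyz":[0,0,0],"spin":-1}
    - {"xyz":[0,0,0],"spin":-1}
    - {"xyz":[0,0,0],"spin":-1}

```text
time: 9.05
tool_pos: [468.7, 112.3, 43.4]
tcp_rot: [-3.141, -0.0, -0.226]
contact_force: [0.5, 3.1, -2.6]
grip_width: 12.2
finger_force: 30.0
```

Request:
jog_arm:
  targets:
    - {"xyz":[0,0,0],"spin":-1}
    - {"xyz":[0,0,0],"spin":-1}
    - {"xyz":[0,0,0],"spin":-1}
    - {"xyz":[0,0,0],"spin":-1}
    - {"xyz":[0,0,0],"spin":-1}
    - {"xyz":[0,0,0],"spin":-1}
    - {"xyz":[0,0,0],"spin":-1}
    - {"xyz":[0,0,0],"spin":-1}
    - {"xyz":[0,0,0],"spin":-1}
    - {"xyz":[0,0,0],"spin":-1}

```text
time: 10.3
tool_pos: [468.8, 111.9, 43.4]
tcp_rot: [3.141, -0.0, 0.774]
contact_force: [0.5, -0.1, -1.8]
grip_width: 11.7
finger_force: 30.0
```

Request:
jog_arm:
  targets:
    - {"xyz":[0,0,0],"spin":-1}
    - {"xyz":[0,0,0],"spin":-1}
    - {"xyz":[0,0,0],"spin":-1}
    - {"xyz":[0,0,0],"spin":-1}
    - {"xyz":[0,0,0],"spin":-1}
    - {"xyz":[0,0,0],"spin":-1}
    - {"xyz":[0,0,0],"spin":-1}
    - {"xyz":[0,0,0],"spin":-1}
    - {"xyz":[0,0,0],"spin":-0.2}
    - {"xyz":[0,0,0],"spin":0}

```text
time: 11.55
tool_pos: [469.2, 111.8, 43.4]
tcp_rot: [3.14, 0.0, 1.589]
contact_force: [2.9, -1.6, -6.1]
grip_width: 11.9
finger_force: 30.0
```

```bash
python3 -c "
from h import *
o=bot.get_obs();print(o['moment'],o['joint_positions'],o['tool_pos'],o['contact_force'])"
```

```text
[-0.16000413 -0.60611844 -0.0030447 ] [ 7.50694848e-02  5.04230090e-01  1.86603278e+00 -4.24825066e-04
  7.70120590e-01  5.68067609e-02] [469.15803502 111.80719499  43.43908467] [ 2.94911532 -1.59130205 -6.10274147]
```

Request:
jog_arm:
  targets:
    - {"xyz":[0,0,0],"spin":0}
    - {"xyz":[0,0,0],"spin":0}
    - {"xyz":[0,0,0],"spin":0}
    - {"xyz":[0,0,0],"spin":0}
    - {"xyz":[0,0,-0.25],"spin":0}
    - {"xyz":[0,0,-0.55],"spin":0}
    - {"xyz":[0,0,-0.5],"spin":0}
    - {"xyz":[0,0,-0.5],"spin":0}
    - {"xyz":[0,0,-0.5],"spin":0.19}
    - {"xyz":[-0.3,0,0],"spin":0}
  gripper: 35

```text
time: 12.8
tool_pos: [470.1, 88.7, 230.8]
tcp_rot: [3.135, -0.0, 1.574]
contact_force: [0.7, -0.7, -0.0]
grip_width: 32.2
finger_force: 0.0
```

Request:
jog_arm:
  targets:
    - {"xyz":[-0.6,0,0],"spin":0}
    - {"xyz":[-0.6,0,0],"spin":0}
    - {"xyz":[-0.6,0,0],"spin":0}
    - {"xyz":[-0.6,0,0],"spin":0}
    - {"xyz":[-0.6,0,0],"spin":0}
    - {"xyz":[-0.5,-0.1,0],"spin":0}
    - {"xyz":[-0.1,0,0],"spin":0}
    - {"xyz":[0,0,0],"spin":0}
    - {"xyz":[0,0,0],"spin":0}
    - {"xyz":[0,0,0],"spin":0}
  gripper: 100

```text
time: 14.05
tool_pos: [461.1, -198.9, 227.6]
tcp_rot: [3.141, -0.0, 1.573]
contact_force: [0.4, 0.4, -0.3]
grip_width: 91.5
finger_force: 0.0
```

```bash
python3 - <<'E'
from h import *
print(bot.get_obs()['tool_pos'])
im,c=snap('wrist','w3.png')
import pickle; pickle.dump(c,open('w3.pkl','wb'))
hsv=cv2.cvtColor(im,cv2.COLOR_BGR2HSV)
m=((hsv[...,2]>190)&(hsv[...,1]<45)).astype(np.uint8); m[255:]=0
for k in cv2.findContours(m,cv2.RETR_EXTERNAL,cv2.CHAIN_APPROX_NONE)[0]:
    if cv2.contourArea(k)>300:
        (u,v),wh,a=cv2.minAreaRect(k); print((round(u),round(v)),np.round(wh),round(a),onz(c,u,v,30).round(1))
E
```

```text
[ 461.0967957  -198.91761079  227.64939164]
(272, 220) [35. 31.] 90 [ 451.1 -239.7   30. ]
(11, 115) [76. 11.] 78 [ 145.9 -109.8   30. ]
(338, 84) [63. 29.] 4 [526.9 -78.8  30. ]
(18, 76) [156.  12.] 79 [164.7 -67.8  30. ]
```

View pics/w3.png

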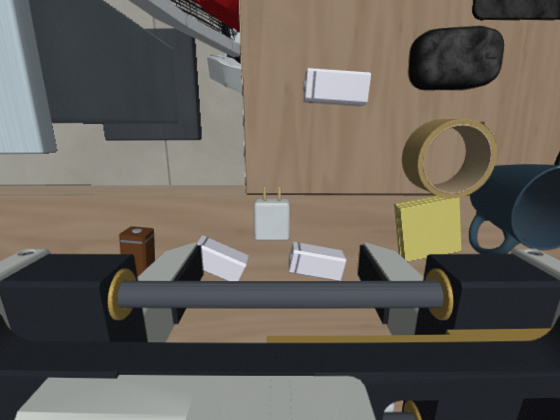

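The picture shows cell1 at (338,86), cell2 at (317,260), cell3 at (222,257), the plug at (272,218) and the brown block at (137,245). All three cells have bands on the left (nub toward −x).

```bash
cat >> h.py <<'E'
def cells(im,c,vmax=285,umin=60,roi=None):
    hsv=cv2.cvtColor(im,cv2.COLOR_BGR2HSV)
    m=((hsv[...,2]>130)&(hsv[...,1]<40)).astype(np.uint8); m[vmax:]=0; m[:,:umin]=0
    if roi: mm=np.zeros_like(m); a,b,d,e=roi; mm[b:e,a:d]=m[b:e,a:d]; m=mm
    m=cv2.morphologyEx(m,cv2.MORPH_CLOSE,np.ones((5,5)))
    m=cv2.morphologyEx(m,cv2.MORPH_OPEN,np.ones((5,5)))
    for k in cv2.findContours(m,cv2.RETR_EXTERNAL,cv2.CHAIN_APPROX_NONE)[0]:
        if cv2.contourArea(k)<500: continue
        P=np.array([onz(c,*p[0],25)[:2] for p in k],np.float32)   # silhouette cast to mid-upper height
        (x,y),wh,a=cv2.minAreaRect(P); b=cv2.boundingRect(k)
        print('px',b,'xy',round(x,1),round(y,1),'size',np.round(wh,1),'ang',round(a,1))
E
python3 - <<'E'
from h import *; import pickle
im=cv2.imread('pics/w3.png'); c=pickle.load(open('w3.pkl','rb'))
cells(im,c,vmax=283,roi=(190,60,380,283))
E
```

```text
px (290, 242, 56, 39) xy 512.2 -299.6 size [46.3 75.6] ang 79.4
px (198, 236, 50, 45) xy 379.8 -297.5 size [48.8 71.7] ang 64.6
px (254, 198, 36, 42) xy 450.9 -239.2 size [45.7 55.5] ang 0.1
px (305, 68, 66, 34) xy 527.3 -78.6 size [32.6 72.9] ang 86.6
px (190, 60, 55, 125) xy 385.6 -123.4 size [142.6  67.4] ang 88.1
```

Request:
jog_arm:
  targets:
    - {"xyz":[0.5,0.28,0],"spin":0}
    - {"xyz":[0.5,0.28,0],"spin":0}
    - {"xyz":[0.5,0.26,0],"spin":0}
    - {"xyz":[0,0,0.2],"spin":1}
    - {"xyz":[0,0,0.2],"spin":1}
    - {"xyz":[0,0,0.2],"spin":1}
    - {"xyz":[0,0,0.2],"spin":1}
    - {"xyz":[0,0,0.2],"spin":1}
    - {"xyz":[0,0,0.2],"spin":1}
    - {"xyz":[0,0,0.2],"spin":1}
  gripper: 70

```text
time: 15.35
tool_pos: [526.4, -79.3, 115.1]
tcp_rot: [3.141, -0.0, 0.869]
contact_force: [0.6, 0.5, -0.1]
grip_width: 63.9
finger_force: 0.0
```

Request:
jog_arm:
  targets:
    - {"xyz":[0,0,0],"spin":1}
    - {"xyz":[0,0,0],"spin":1}
    - {"xyz":[0,0,0],"spin":1}
    - {"xyz":[0,0,0],"spin":1}
    - {"xyz":[0,0,0],"spin":1}
    - {"xyz":[0,0,0],"spin":1}
    - {"xyz":[0,0,0],"spin":1}
    - {"xyz":[0,0,0],"spin":1}
    - {"xyz":[0,0,0],"spin":1}
    - {"xyz":[0,0,0],"spin":0.33}

```text
time: 16.6
tool_pos: [526.4, -79.4, 115.6]
tcp_rot: [-3.142, -0.0, -0.061]
contact_force: [0.7, 0.0, -0.1]
grip_width: 64.3
finger_force: 0.0
```

```bash
python3 - <<'E'
from h import *
o=bot.get_obs(); print(o['tool_pos'],o['tcp_rot'])
im,c=snap('wrist','w4.png')
E
```

```text
[526.41025238 -79.43565864 115.62786631] [-3.14155651e+00 -1.92071090e-04 -6.12642822e-02]
```

View pics/w4.png

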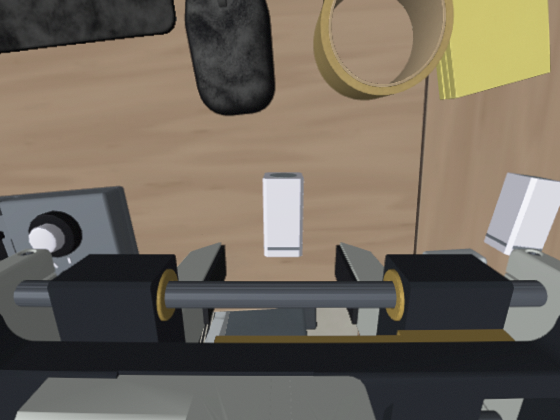

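The cell is centred between the fingers at (283,215), flat end up at row 176, nub end at row 256.

```bash
python3 - <<'E'
from h import *
c=bot.get_calibration('wrist'); c['rotation']=Ro.from_euler('xyz',c['rotation']).as_matrix()
for u,v,z in [(265,179,34),(302,179,34),(264,256,34),(301,256,34)]: print(onz(c,u,v,z).round(1))
E
```

```text
[561.1 -68.3  34. ]
[559.1 -98.7  34. ]
[492. -62.  34.]
[489.9 -94.9  34. ]
```

Request:
jog_arm:
  targets:
    - {"xyz":[0,0,0.3],"spin":0}
    - {"xyz":[0,0,0.3],"spin":0}
    - {"xyz":[0,0,0.3],"spin":0}
    - {"xyz":[0,0,0.3],"spin":0}
    - {"xyz":[0,0,0.1],"spin":0}
    - {"xyz":[0,0,0.09],"spin":0}
    - {"xyz":[0,0,0],"spin":0}
    - {"xyz":[0,0,0],"spin":0}
    - {"xyz":[0,0,0],"spin":0}
    - {"xyz":[0,0,0],"spin":0}

```text
time: 17.9
tool_pos: [526.6, -80.1, 4.7]
tcp_rot: [3.141, -0.001, -0.061]
contact_force: [0.5, -0.2, 0.1]
grip_width: 64.0
finger_force: 0.0
```

Request:
jog_arm:
  targets:
    - {"xyz":[0,0,0],"spin":0}
    - {"xyz":[0,0,0],"spin":0}
    - {"xyz":[0,0,0],"spin":0}
    - {"xyz":[0,0,0],"spin":0}
    - {"xyz":[0,0,0],"spin":0}
    - {"xyz":[0,0,0],"spin":0}
    - {"xyz":[0,0,0],"spin":0}
    - {"xyz":[0,0,0],"spin":0}
    - {"xyz":[0,0,0],"spin":0}
    - {"xyz":[0,0,0],"spin":0}
  gripper: 0

```text
time: 19.15
tool_pos: [526.4, -79.9, 4.3]
tcp_rot: [-3.142, -0.0, -0.061]
contact_force: [-0.4, -0.9, -0.7]
grip_width: 33.9
finger_force: 30.0
```

Request:
jog_arm:
  targets:
    - {"xyz":[0,0,-0.25],"spin":0}
    - {"xyz":[0,0,-0.6],"spin":0}
    - {"xyz":[0,0,-0.6],"spin":0}
    - {"xyz":[-0.1,-0.5,0],"spin":0}
    - {"xyz":[-0.1,-0.6,0],"spin":0}
    - {"xyz":[-0.1,-0.6,0],"spin":0}
    - {"xyz":[-0.1,-0.6,0],"spin":0}
    - {"xyz":[-0.1,-0.6,0],"spin":0}
    - {"xyz":[-0.1,-0.6,0],"spin":0}
    - {"xyz":[-0.1,-0.6,0],"spin":0}

```text
time: 20.4
tool_pos: [489.9, 252.5, 120.1]
tcp_rot: [3.141, 0.0, -0.061]
contact_force: [0.5, 0.1, -1.6]
grip_width: 33.8
finger_force: 30.0
```

Request:
jog_arm:
  targets:
    - {"xyz":[-0.1,-0.5,0],"spin":0}
    - {"xyz":[-0.156,-0.48,0],"spin":0}
    - {"xyz":[0,0,0],"spin":-0.82}
    - {"xyz":[0,0,0],"spin":0}
    - {"xyz":[0,0,0],"spin":0}
    - {"xyz":[0,0,0],"spin":0}
    - {"xyz":[0,0,0],"spin":0}
    - {"xyz":[0,0,0],"spin":0}
    - {"xyz":[0,0,0],"spin":0}
    - {"xyz":[0,0,0],"spin":0}

```text
time: 21.65
tool_pos: [474.9, 330.3, 120.3]
tcp_rot: [3.142, -0.0, 0.021]
contact_force: [0.3, -0.6, -1.7]
grip_width: 33.8
finger_force: 30.0
```

```bash
python3 - <<'E'
from h import *
o=bot.get_obs(); print(o['tool_pos'],o['tcp_rot'],o['grip_width'])
im,c=snap('wrist','w5.png')
E
```

```text
[474.89636732 330.33457949 120.341003  ] [ 3.14158411e+00 -9.00327702e-05  2.06890054e-02] 33.752140453239754
```

View pics/w5.png

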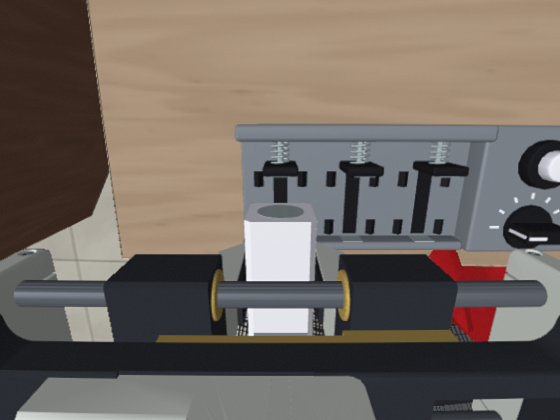

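Held cell's flat end is at row ~206, columns 247–315. Contact0 is centred at (281,168). The dial pointer points left (+y), so it's at position 0.

```bash
python3 - <<'E'
from h import *
c=bot.get_calibration('wrist'); c['rotation']=Ro.from_euler('xyz',c['rotation']).as_matrix()
print('end top',onz(c,251,206,150).round(1),onz(c,312,206,150).round(1))
print('contact top front',[onz(c,u,v,54).round(1) for u,v in [(263,174),(299,174),(341,174),(384,174)]])
print('lip',onz(c,390,238,30).round(1))
E
```

```text
end top [516.6 345.2 150. ] [517.1 317.6 150. ]
contact top front [array([515.2, 345.2,  54. ]), array([515.8, 317.6,  54. ]), array([516.4, 285.3,  54. ]), array([517.1, 252.1,  54. ])]
lip [455.1 231.1  30. ]
```

Request:
jog_arm:
  targets:
    - {"xyz":[0,0,0.3],"spin":0}
    - {"xyz":[0,0,0.3],"spin":0}
    - {"xyz":[0,0,0.2],"spin":0}
    - {"xyz":[0,0,0.1],"spin":0}
    - {"xyz":[0,0,0.12],"spin":0}
    - {"xyz":[0,0,0],"spin":0}
    - {"xyz":[0,0,0],"spin":0}
    - {"xyz":[0,0,0],"spin":0}
    - {"xyz":[0,0,0],"spin":0}
    - {"xyz":[0,0,0],"spin":0}

```text
time: 22.95
tool_pos: [475.0, 330.4, 38.9]
tcp_rot: [-3.141, -0.0, 0.021]
contact_force: [0.6, -0.7, -2.1]
grip_width: 34.0
finger_force: 30.0
```

Request:
jog_arm:
  targets:
    - {"xyz":[0.05,0,0],"spin":0}
    - {"xyz":[0.05,0,0],"spin":0}
    - {"xyz":[0,0,0],"spin":0}
    - {"xyz":[0,0,0],"spin":0}
    - {"xyz":[0,0,0],"spin":0}
    - {"xyz":[0,0,0],"spin":0}
    - {"xyz":[0,0,0],"spin":0}
    - {"xyz":[0,0,0],"spin":0}
    - {"xyz":[0,0,0],"spin":0}
    - {"xyz":[0,0,0],"spin":0}

```text
time: 24.2
tool_pos: [482.8, 330.5, 38.6]
tcp_rot: [3.142, 0.0, 0.021]
contact_force: [-3.3, 0.4, -1.6]
grip_width: 33.4
finger_force: 30.0
```

Request:
jog_arm:
  targets:
    - {"xyz":[0.05,0,0],"spin":0}
    - {"xyz":[0,0,0],"spin":0}
    - {"xyz":[0,0,0],"spin":0}
    - {"xyz":[0,0,0],"spin":0}
    - {"xyz":[0,0,0],"spin":0}
    - {"xyz":[0,0,0],"spin":0}
    - {"xyz":[0,0,0],"spin":0}
    - {"xyz":[0,0,0],"spin":0}
    - {"xyz":[0,0,0],"spin":0}
    - {"xyz":[0,0,0],"spin":0}

```text
time: 25.45
tool_pos: [486.8, 330.6, 38.7]
tcp_rot: [3.142, 0.0, 0.021]
contact_force: [-4.6, -0.1, -1.2]
grip_width: 33.5
finger_force: 30.0
```

Request:
jog_arm:
  targets:
    - {"xyz":[0.03,0,0],"spin":0}
    - {"xyz":[0,0,0],"spin":0}
    - {"xyz":[0,0,0.05],"spin":0}
    - {"xyz":[0,0,0.05],"spin":0}
    - {"xyz":[0,0,0.05],"spin":0}
    - {"xyz":[0,0,0],"spin":0}
    - {"xyz":[0,0,0],"spin":0}
    - {"xyz":[0,0,0],"spin":0}
    - {"xyz":[0,0,0],"spin":0}
    - {"xyz":[0,0,0],"spin":0}

```text
time: 26.7
tool_pos: [489.2, 330.7, 26.8]
tcp_rot: [-3.142, 0.0, 0.021]
contact_force: [-5.6, 0.3, -0.2]
grip_width: 33.6
finger_force: 30.0
```

Request:
jog_arm:
  targets:
    - {"xyz":[0,0,0.05],"spin":0}
    - {"xyz":[0,0,0.04],"spin":0}
    - {"xyz":[0,0,0.03],"spin":0}
    - {"xyz":[0,0,0],"spin":0}
    - {"xyz":[0,0,0],"spin":0}
    - {"xyz":[0,0,0],"spin":0}
    - {"xyz":[0,0,0],"spin":0}
    - {"xyz":[0,0,0],"spin":0}
    - {"xyz":[0,0,0],"spin":0}
    - {"xyz":[0,0,0],"spin":0}

```text
time: 27.95
tool_pos: [489.3, 330.7, 17.4]
tcp_rot: [-3.142, -0.0, 0.021]
contact_force: [-5.0, 0.6, 0.1]
grip_width: 34.1
finger_force: 30.0
```

Request:
jog_arm:
  targets:
    - {"xyz":[0,0,0.01],"spin":0}
    - {"xyz":[0,0,0],"spin":0}
    - {"xyz":[0,0,0],"spin":0}
    - {"xyz":[0,0,0],"spin":0}
    - {"xyz":[0,0,0],"spin":0}
    - {"xyz":[0,0,0],"spin":0}
    - {"xyz":[0,0,0],"spin":0}
    - {"xyz":[0,0,0],"spin":0}
    - {"xyz":[0,0,0],"spin":0}
    - {"xyz":[0,0,0],"spin":0}
  gripper: 50

```text
time: 29.2
tool_pos: [489.3, 330.6, 16.3]
tcp_rot: [3.142, -0.0, 0.021]
contact_force: [0.1, -0.1, -0.7]
grip_width: 46.1
finger_force: 0.0
```

Request:
jog_arm:
  targets:
    - {"xyz":[0,0,-0.15],"spin":0}
    - {"xyz":[0,0,-0.3],"spin":0}
    - {"xyz":[0,0,-0.5],"spin":0}
    - {"xyz":[0,0,-0.5],"spin":0}
    - {"xyz":[0,0,0],"spin":0}
    - {"xyz":[0,0,0],"spin":0}
    - {"xyz":[0,0,0],"spin":0}
    - {"xyz":[0,0,0],"spin":0}
    - {"xyz":[0,0,0],"spin":0}
    - {"xyz":[0,0,0],"spin":0}

```text
time: 30.45
tool_pos: [489.2, 330.6, 132.1]
tcp_rot: [3.141, 0.0, 0.021]
contact_force: [0.4, -1.3, 0.2]
grip_width: 46.0
finger_force: 0.0
```

```bash
python3 - <<'E'
from h import *
o=bot.get_obs(); print(o['tool_pos'],o['tcp_rot'],o['grip_width'])
im,c=snap('wrist','w6.png')
E
```

```text
[489.24380389 330.6100617  132.06677089] [3.14140779e+00 3.20967005e-04 2.07119831e-02] 46.02854714127283
```

View pics/w6.png

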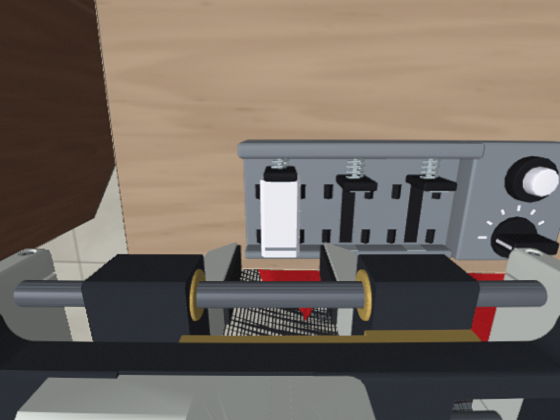

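Cell1 is seated in bay0 at (280,215), behind the lip with the spring compressed. Next is cell2.

Request:
jog_arm:
  targets:
    - {"xyz":[0,0.5,0],"spin":0}
    - {"xyz":[0,0.7,0],"spin":0}
    - {"xyz":[0,0.7,0],"spin":0}
    - {"xyz":[0,0.7,0],"spin":0}
    - {"xyz":[0,0.7,0],"spin":0}
    - {"xyz":[0,0.7,0],"spin":0}
    - {"xyz":[0,0.7,0],"spin":0}
    - {"xyz":[0,0.7,0],"spin":0}
    - {"xyz":[0,0.7,0],"spin":0}
    - {"xyz":[0,0.7,0],"spin":0}
  gripper: 70

```text
time: 31.75
tool_pos: [500.5, -215.1, 132.5]
tcp_rot: [3.141, -0.001, 0.021]
contact_force: [0.2, 0.4, -0.0]
grip_width: 64.4
finger_force: 0.0
```

Request:
jog_arm:
  targets:
    - {"xyz":[0,0.7,0],"spin":0}
    - {"xyz":[0.12,0.42,0],"spin":0}
    - {"xyz":[0,0,0.2],"spin":1}
    - {"xyz":[0,0,0],"spin":1}
    - {"xyz":[0,0,0],"spin":0.06}
    - {"xyz":[0,0,0],"spin":0}
    - {"xyz":[0,0,0],"spin":0}
    - {"xyz":[0,0,0],"spin":0}
    - {"xyz":[0,0,0],"spin":0}
    - {"xyz":[0,0,0],"spin":0}

```text
time: 33.0
tool_pos: [512.1, -302.6, 116.4]
tcp_rot: [3.142, -0.0, -0.185]
contact_force: [0.5, 0.8, 0.4]
grip_width: 64.2
finger_force: 0.0
```

```bash
python3 - <<'E'
from h import *
o=bot.get_obs(); print(o['tool_pos'],o['tcp_rot'],o['grip_width'])
im,c=snap('wrist','w7.png'); cells(im,c,vmax=262)
E
```

```text
[ 512.06813955 -302.58747392  116.37598149] [ 3.14155696e+00 -1.41510482e-04 -1.84983357e-01] 64.1636569511129
px (467, 218, 93, 36) xy 453.8 -507.6 size [ 9.5 86.2] ang 11.4
px (261, 179, 41, 78) xy 508.1 -301.3 size [35.8 72.2] ang 79.2
px (490, 9, 70, 39) xy 623.8 -512.7 size [54.  20.5] ang 87.7
```

View pics/w7.png

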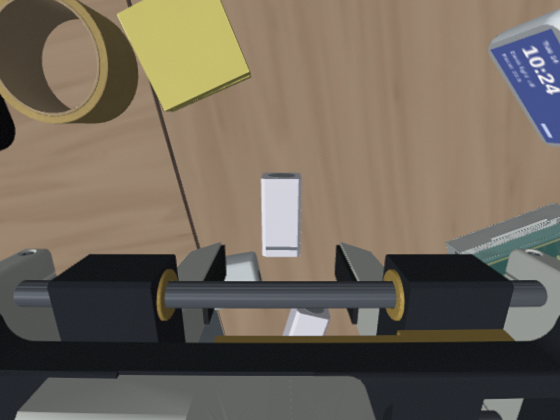

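Same geometry as before: cell2 is centred at (281,215), flat end at row 176, nub at row 256. The plug at (243,267) is clear of the fingers.

Request:
jog_arm:
  targets:
    - {"xyz":[0,0,0.3],"spin":0}
    - {"xyz":[0,0,0.3],"spin":0}
    - {"xyz":[0,0,0.3],"spin":0}
    - {"xyz":[0,0,0.3],"spin":0}
    - {"xyz":[0,0,0.1],"spin":0}
    - {"xyz":[0,0,0.1],"spin":0}
    - {"xyz":[0,0,0],"spin":0}
    - {"xyz":[0,0,0],"spin":0}
    - {"xyz":[0,0,0],"spin":0}
    - {"xyz":[0,0,0],"spin":0}

```text
time: 34.3
tool_pos: [512.2, -302.7, 4.8]
tcp_rot: [3.141, -0.001, -0.185]
contact_force: [-0.5, 0.5, 0.5]
grip_width: 64.3
finger_force: 0.0
```

Request:
jog_arm:
  targets:
    - {"xyz":[0,0,0],"spin":0}
    - {"xyz":[0,0,0],"spin":0}
    - {"xyz":[0,0,0],"spin":0}
    - {"xyz":[0,0,0],"spin":0}
    - {"xyz":[0,0,0],"spin":0}
    - {"xyz":[0,0,0],"spin":0}
    - {"xyz":[0,0,0],"spin":0}
    - {"xyz":[0,0,-0.2],"spin":0}
    - {"xyz":[0,0,-0.6],"spin":0}
    - {"xyz":[0,0,-0.65],"spin":0}
  gripper: 0

```text
time: 35.55
tool_pos: [511.7, -302.3, 122.1]
tcp_rot: [-3.141, 0.001, -0.185]
contact_force: [1.0, -0.9, -1.5]
grip_width: 34.1
finger_force: 30.0
```

Request:
jog_arm:
  targets:
    - {"xyz":[0,0,0],"spin":-1}
    - {"xyz":[0,0,0],"spin":-1}
    - {"xyz":[0,0,0],"spin":-0.06}
    - {"xyz":[0,-0.4,0],"spin":0}
    - {"xyz":[0,-0.6,0],"spin":0}
    - {"xyz":[0,-0.6,0],"spin":0}
    - {"xyz":[0,-0.6,0],"spin":0}
    - {"xyz":[0,-0.6,0],"spin":0}
    - {"xyz":[0,-0.6,0],"spin":0}
    - {"xyz":[0,-0.6,0],"spin":0}

```text
time: 36.8
tool_pos: [505.3, 18.8, 120.9]
tcp_rot: [3.142, -0.001, 0.018]
contact_force: [1.1, -0.2, -0.7]
grip_width: 33.8
finger_force: 30.0
```

Request:
jog_arm:
  targets:
    - {"xyz":[0,-0.6,0],"spin":0}
    - {"xyz":[0,-0.6,0],"spin":0}
    - {"xyz":[0,-0.6,0],"spin":0}
    - {"xyz":[-0.1,-0.6,0],"spin":0}
    - {"xyz":[-0.1,-0.4,0],"spin":0}
    - {"xyz":[-0.097,-0.3,0],"spin":0}
    - {"xyz":[0,0,0],"spin":0}
    - {"xyz":[0,0,0],"spin":0}
    - {"xyz":[0,0,0],"spin":0}
    - {"xyz":[0,0,0],"spin":0}

```text
time: 38.05
tool_pos: [476.8, 264.0, 120.4]
tcp_rot: [3.142, -0.0, 0.019]
contact_force: [0.2, 0.3, -1.8]
grip_width: 33.9
finger_force: 30.0
```

```bash
python3 - <<'E'
from h import *
o=bot.get_obs(); print(o['tool_pos'],o['tcp_rot'],o['grip_width'],o['contact_force'])
im,c=snap('wrist','w8.png')
E
```

```text
[476.82427686 264.03893332 120.39726614] [ 3.14151161e+00 -1.40202281e-04  1.93424127e-02] 33.85709495108074 [ 0.17907861  0.33558227 -1.83102019]
```

View pics/w8.png

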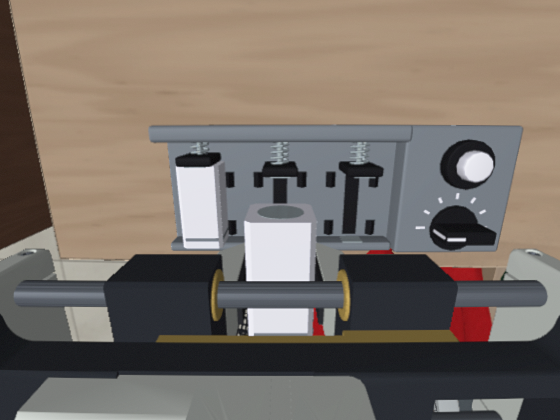

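Aligned as before: cell end at row 206, contact1 at (281,170), cell1 still seated at (202,200). Lower and push.

Request:
jog_arm:
  targets:
    - {"xyz":[0,0,0.3],"spin":0}
    - {"xyz":[0,0,0.3],"spin":0}
    - {"xyz":[0,0,0.2],"spin":0}
    - {"xyz":[0,0,0.1],"spin":0}
    - {"xyz":[0,0,0.12],"spin":0}
    - {"xyz":[0,0,0],"spin":0}
    - {"xyz":[0,0,0],"spin":0}
    - {"xyz":[0,0,0],"spin":0}
    - {"xyz":[0,0,0],"spin":0}
    - {"xyz":[0,0,0],"spin":0}

```text
time: 39.35
tool_pos: [476.6, 264.8, 38.9]
tcp_rot: [-3.141, -0.0, 0.021]
contact_force: [1.0, -0.2, -1.5]
grip_width: 34.1
finger_force: 30.0
```

Request:
jog_arm:
  targets:
    - {"xyz":[0.05,-0.003,0],"spin":0}
    - {"xyz":[0.05,0,0],"spin":0}
    - {"xyz":[0.05,0,0],"spin":0}
    - {"xyz":[0,0,0],"spin":0}
    - {"xyz":[0,0,0],"spin":0}
    - {"xyz":[0,0,0],"spin":0}
    - {"xyz":[0,0,0],"spin":0}
    - {"xyz":[0,0,0],"spin":0}
    - {"xyz":[0,0,0],"spin":0}
    - {"xyz":[0,0,0],"spin":0}

```text
time: 40.6
tool_pos: [488.3, 265.2, 38.6]
tcp_rot: [3.141, 0.0, 0.021]
contact_force: [-3.7, 0.7, -1.1]
grip_width: 34.1
finger_force: 30.0
```

Request:
jog_arm:
  targets:
    - {"xyz":[0.04,0.005,0],"spin":0}
    - {"xyz":[0,0,0],"spin":0}
    - {"xyz":[0,0,0.05],"spin":0}
    - {"xyz":[0,0,0.05],"spin":0}
    - {"xyz":[0,0,0.05],"spin":0}
    - {"xyz":[0,0,0],"spin":0}
    - {"xyz":[0,0,0],"spin":0}
    - {"xyz":[0,0,0],"spin":0}
    - {"xyz":[0,0,0],"spin":0}
    - {"xyz":[0,0,0],"spin":0}

```text
time: 41.85
tool_pos: [491.2, 264.8, 26.5]
tcp_rot: [3.141, 0.001, 0.021]
contact_force: [-5.5, 0.6, -1.7]
grip_width: 33.9
finger_force: 30.0
```

Request:
jog_arm:
  targets:
    - {"xyz":[0,0,0.05],"spin":0}
    - {"xyz":[0,0,0.04],"spin":0}
    - {"xyz":[0,0,0.03],"spin":0}
    - {"xyz":[0,0,0],"spin":0}
    - {"xyz":[0,0,0],"spin":0}
    - {"xyz":[0,0,0],"spin":0}
    - {"xyz":[0,0,0],"spin":0}
    - {"xyz":[0,0,0],"spin":0}
    - {"xyz":[0,0,0],"spin":0}
    - {"xyz":[0,0,0],"spin":0}

```text
time: 43.1
tool_pos: [491.3, 264.8, 17.0]
tcp_rot: [3.141, 0.001, 0.021]
contact_force: [-5.7, -0.5, -1.0]
grip_width: 33.4
finger_force: 30.0
```

Request:
jog_arm:
  targets:
    - {"xyz":[0,0,0.008],"spin":0}
    - {"xyz":[0,0,0],"spin":0}
    - {"xyz":[0,0,0],"spin":0}
    - {"xyz":[0,0,0],"spin":0}
    - {"xyz":[0,0,0],"spin":0}
    - {"xyz":[0,0,0],"spin":0}
    - {"xyz":[0,0,0],"spin":0}
    - {"xyz":[0,0,0],"spin":0}
    - {"xyz":[0,0,0],"spin":0}
    - {"xyz":[0,0,0],"spin":0}
  gripper: 48

```text
time: 44.35
tool_pos: [491.7, 264.9, 16.5]
tcp_rot: [3.142, -0.0, 0.021]
contact_force: [-0.2, 0.3, 0.6]
grip_width: 43.9
finger_force: 0.0
```

Request:
jog_arm:
  targets:
    - {"xyz":[0,0,-0.15],"spin":0}
    - {"xyz":[0,0,-0.3],"spin":0}
    - {"xyz":[0,0,-0.5],"spin":0}
    - {"xyz":[0,0,-0.5],"spin":0}
    - {"xyz":[0,0,0],"spin":0}
    - {"xyz":[0,0,0],"spin":0}
    - {"xyz":[0,0,0],"spin":0}
    - {"xyz":[0,0,0],"spin":0}
    - {"xyz":[0,0,0],"spin":0}
    - {"xyz":[0,0,0],"spin":0}

```text
time: 45.6
tool_pos: [491.6, 264.9, 132.2]
tcp_rot: [3.141, 0.0, 0.021]
contact_force: [-0.1, 0.8, -0.6]
grip_width: 44.3
finger_force: 0.0
```

```bash
python3 - <<'E'
from h import *
o=bot.get_obs(); print(o['tool_pos'],o['tcp_rot'],o['grip_width'],o['contact_force'])
im,c=snap('wrist','w9.png'); cells(im,c,vmax=262,roi=(170,140,330,262))
s,cs=snap('side','s2.png'); cells(s,cs,vmax=400,roi=(375,200,470,275))
E
```

```text
[491.6228673  264.91328704 132.23248916] [3.14142540e+00 3.47287276e-04 2.07792214e-02] 44.30759001661289 [-0.10882821  0.80411558 -0.63792654]
px (170, 145, 160, 117) xy 495.5 291.4 size [113.3 143.2] ang 2.9
```

Request:
jog_arm:
  targets:
    - {"xyz":[0,0.5,0],"spin":0}
    - {"xyz":[0,0.7,0],"spin":0}
    - {"xyz":[0,0.7,0],"spin":0}
    - {"xyz":[0,0.7,0],"spin":0}
    - {"xyz":[-0.2,0.65,0],"spin":0}
    - {"xyz":[-0.2,0.65,0],"spin":0}
    - {"xyz":[-0.2,0.65,0],"spin":0}
    - {"xyz":[-0.2,0.65,0],"spin":0}
    - {"xyz":[-0.2,0.65,0],"spin":0}
    - {"xyz":[-0.2,0.65,0],"spin":0}
  gripper: 70

```text
time: 46.95
tool_pos: [406.0, -258.7, 132.8]
tcp_rot: [3.141, -0.001, 0.021]
contact_force: [0.6, 0.5, 0.1]
grip_width: 64.3
finger_force: 0.0
```

Request:
jog_arm:
  targets:
    - {"xyz":[-0.2,0.4,0],"spin":0}
    - {"xyz":[-0.13,0.17,0],"spin":0}
    - {"xyz":[0,0,0.2],"spin":1}
    - {"xyz":[0,0,0],"spin":1}
    - {"xyz":[0,0,0],"spin":1}
    - {"xyz":[0,0,0],"spin":1}
    - {"xyz":[0,0,0],"spin":0.64}
    - {"xyz":[0,0,0],"spin":0}
    - {"xyz":[0,0,0],"spin":0}
    - {"xyz":[0,0,0],"spin":0}

```text
time: 48.2
tool_pos: [381.1, -302.9, 116.5]
tcp_rot: [-3.142, -0.0, -0.442]
contact_force: [0.2, -0.5, -0.9]
grip_width: 64.3
finger_force: 0.0
```

```bash
python3 - <<'E'
from h import *
o=bot.get_obs(); print(o['tool_pos'],o['tcp_rot'],o['grip_width'])
im,c=snap('wrist','w10.png'); cells(im,c,vmax=262)
a=cv2.imread('pics/w9.png')
cv2.imwrite('pics/two.png',np.hstack([im[100:340,100:480],a[100:340,100:480]]))
E
```

```text
[ 381.13422162 -302.89144032  116.52610275] [-3.14150584e+00 -9.34267158e-05 -4.42308700e-01] 64.3081821631993
px (122, 225, 49, 29) xy 411.0 -179.1 size [51.9 16.5] ang 87.3
px (173, 219, 28, 43) xy 395.3 -214.0 size [23.4 41.5] ang 63.1
px (260, 182, 41, 78) xy 375.2 -298.4 size [35.8 72.7] ang 64.6
px (145, 137, 73, 69) xy 451.3 -241.8 size [50.3 46. ] ang 89.7
px (415, 64, 47, 76) xy 411.4 -457.3 size [72.1  7. ] ang 10.9
```

View pics/two.png

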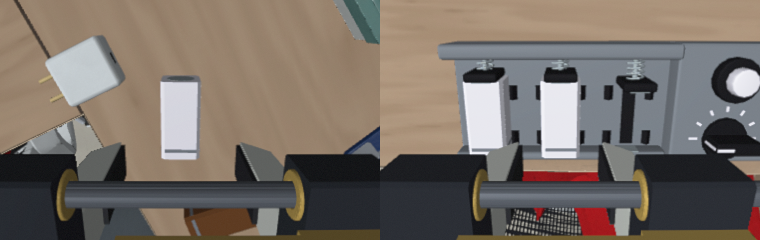

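Left: cell3 is at (280,220) full-frame, with the plug and brown block clear of the fingers. Right: cell2 is seated in bay1 beside cell1.

Request:
jog_arm:
  targets:
    - {"xyz":[-0.03,0,0.3],"spin":0}
    - {"xyz":[0,0,0.3],"spin":0}
    - {"xyz":[0,0,0.3],"spin":0}
    - {"xyz":[0,0,0.3],"spin":0}
    - {"xyz":[0,0,0.1],"spin":0}
    - {"xyz":[0,0,0.1],"spin":0}
    - {"xyz":[0,0,0],"spin":0}
    - {"xyz":[0,0,0],"spin":0}
    - {"xyz":[0,0,0],"spin":0}
    - {"xyz":[0,0,0],"spin":0}

```text
time: 49.5
tool_pos: [379.1, -302.2, 4.8]
tcp_rot: [3.141, -0.001, -0.443]
contact_force: [0.6, 1.0, -0.2]
grip_width: 64.3
finger_force: 0.0
```

Request:
jog_arm:
  targets:
    - {"xyz":[0,0,0],"spin":0}
    - {"xyz":[0,0,0],"spin":0}
    - {"xyz":[0,0,0],"spin":0}
    - {"xyz":[0,0,0],"spin":0}
    - {"xyz":[0,0,0],"spin":0}
    - {"xyz":[0,0,0],"spin":0}
    - {"xyz":[0,0,0],"spin":0}
    - {"xyz":[0,0,-0.2],"spin":0}
    - {"xyz":[0,0,-0.6],"spin":0}
    - {"xyz":[0,0,-0.65],"spin":0}
  gripper: 0

```text
time: 50.75
tool_pos: [378.4, -301.6, 121.2]
tcp_rot: [-3.141, 0.002, -0.443]
contact_force: [1.4, -0.7, -0.7]
grip_width: 33.5
finger_force: 30.0
```

Request:
jog_arm:
  targets:
    - {"xyz":[0,0,0],"spin":-1}
    - {"xyz":[0,0,0],"spin":-1}
    - {"xyz":[0,0,0],"spin":-1}
    - {"xyz":[0,0,0],"spin":-1}
    - {"xyz":[0,0,0],"spin":-0.64}
    - {"xyz":[0.2,-0.4,0],"spin":0}
    - {"xyz":[0.2,-0.6,0],"spin":0}
    - {"xyz":[0.2,-0.6,0],"spin":0}
    - {"xyz":[0.2,-0.6,0],"spin":0}
    - {"xyz":[0.2,-0.6,0],"spin":0}

```text
time: 52.0
tool_pos: [454.4, -74.9, 120.5]
tcp_rot: [3.142, -0.0, 0.021]
contact_force: [0.2, -0.7, -1.4]
grip_width: 33.6
finger_force: 30.0
```

Request:
jog_arm:
  targets:
    - {"xyz":[0.2,-0.6,0],"spin":0}
    - {"xyz":[0.166,-0.6,0],"spin":0}
    - {"xyz":[0,-0.6,0],"spin":0}
    - {"xyz":[0,-0.6,0],"spin":0}
    - {"xyz":[0,-0.6,0],"spin":0}
    - {"xyz":[0,-0.43,0],"spin":0}
    - {"xyz":[0,0,0],"spin":0}
    - {"xyz":[0,0,0],"spin":0}
    - {"xyz":[0,0,0],"spin":0}
    - {"xyz":[0,0,0],"spin":0}

```text
time: 53.25
tool_pos: [478.0, 197.6, 120.5]
tcp_rot: [3.141, -0.0, 0.019]
contact_force: [0.3, 0.0, -0.7]
grip_width: 33.9
finger_force: 30.0
```

```bash
python3 - <<'E'
from h import *
o=bot.get_obs(); print(o['tool_pos'],o['tcp_rot'],o['grip_width'])
im,c=snap('wrist','w11.png'); r=cv2.imread('pics/w8.png')
for n,g in (('w8',r),('w11',im)):
    h=cv2.cvtColor(g,cv2.COLOR_BGR2GRAY).astype(int)
    col=h[185:260,262]; print(n,'steps col262',[(185+i,int(col[i+1]-col[i])) for i in range(74) if abs(col[i+1]-col[i])>20])
    row=h[240,225:340]; print('steps row240',[(225+i,int(row[i+1]-row[i])) for i in range(114) if abs(row[i+1]-row[i])>25])
E
```

```text
[477.96301166 197.63931901 120.52780853] [ 3.14149562e+00 -3.69604289e-05  1.93683060e-02] 33.87864394156005
w8 steps col262 [(186, 67), (207, -29), (215, 50), (221, 26), (222, 60)]
steps row240 [(243, 49), (244, 82), (245, 31), (309, -28), (310, -59), (315, -29)]
w11 steps col262 [(186, 34), (207, -22), (215, 35), (222, 58), (223, 26)]
steps row240 [(243, 50), (244, 79), (245, 32), (309, -28), (310, -57), (315, -32)]
```

The held cell sits just as the previous one did. Lower and push.

Request:
jog_arm:
  targets:
    - {"xyz":[0,0,0.3],"spin":0}
    - {"xyz":[0,0,0.3],"spin":0}
    - {"xyz":[0,0,0.2],"spin":0}
    - {"xyz":[0,0,0.1],"spin":0}
    - {"xyz":[0,0,0.12],"spin":0}
    - {"xyz":[0,0,0],"spin":0}
    - {"xyz":[0,0,0],"spin":0}
    - {"xyz":[0,0,0],"spin":0}
    - {"xyz":[0,0,0],"spin":0}
    - {"xyz":[0,0,0],"spin":0}

```text
time: 54.55
tool_pos: [477.9, 198.5, 39.0]
tcp_rot: [-3.142, -0.0, 0.021]
contact_force: [-0.6, 0.3, -0.9]
grip_width: 33.9
finger_force: 30.0
```

Request:
jog_arm:
  targets:
    - {"xyz":[0.05,0,0],"spin":0}
    - {"xyz":[0.05,0,0],"spin":0}
    - {"xyz":[0.05,0,0],"spin":0}
    - {"xyz":[0,0,0],"spin":0}
    - {"xyz":[0,0,0],"spin":0}
    - {"xyz":[0,0,0],"spin":0}
    - {"xyz":[0,0,0],"spin":0}
    - {"xyz":[0,0,0],"spin":0}
    - {"xyz":[0,0,0],"spin":0}
    - {"xyz":[0,0,0],"spin":0}

```text
time: 55.8
tool_pos: [489.6, 198.7, 38.7]
tcp_rot: [3.141, 0.0, 0.021]
contact_force: [-3.8, 0.6, -1.9]
grip_width: 33.9
finger_force: 30.0
```

Request:
jog_arm:
  targets:
    - {"xyz":[0.04,0,0],"spin":0}
    - {"xyz":[0,0,0],"spin":0}
    - {"xyz":[0,0,0.05],"spin":0}
    - {"xyz":[0,0,0.05],"spin":0}
    - {"xyz":[0,0,0.05],"spin":0}
    - {"xyz":[0,0,0],"spin":0}
    - {"xyz":[0,0,0],"spin":0}
    - {"xyz":[0,0,0],"spin":0}
    - {"xyz":[0,0,0],"spin":0}
    - {"xyz":[0,0,0],"spin":0}

```text
time: 57.05
tool_pos: [492.8, 198.8, 26.9]
tcp_rot: [3.142, 0.0, 0.021]
contact_force: [-4.1, -0.4, -1.1]
grip_width: 33.9
finger_force: 30.0
```

Request:
jog_arm:
  targets:
    - {"xyz":[0,0,0.05],"spin":0}
    - {"xyz":[0,0,0.04],"spin":0}
    - {"xyz":[0,0,0.03],"spin":0}
    - {"xyz":[0,0,0],"spin":0}
    - {"xyz":[0,0,0],"spin":0}
    - {"xyz":[0,0,0],"spin":0}
    - {"xyz":[0,0,0],"spin":0}
    - {"xyz":[0,0,0],"spin":0}
    - {"xyz":[0,0,0],"spin":0}
    - {"xyz":[0,0,0],"spin":0}

```text
time: 58.3
tool_pos: [493.1, 198.8, 17.4]
tcp_rot: [3.142, -0.0, 0.021]
contact_force: [-4.8, -1.0, 0.0]
grip_width: 34.0
finger_force: 30.0
```

The panel edge is close to the right finger, so I'll open only slightly, then rise.

Request:
jog_arm:
  targets:
    - {"xyz":[0,0,0.006],"spin":0}
    - {"xyz":[0,0,0],"spin":0}
    - {"xyz":[0,0,0],"spin":0}
    - {"xyz":[0,0,0],"spin":0}
    - {"xyz":[0,0,0],"spin":0}
    - {"xyz":[0,0,0],"spin":0}
    - {"xyz":[0,0,0],"spin":0}
    - {"xyz":[0,0,0],"spin":0}
    - {"xyz":[0,0,0],"spin":0}
    - {"xyz":[0,0,0],"spin":0}
  gripper: 41

```text
time: 59.55
tool_pos: [493.0, 198.8, 16.8]
tcp_rot: [3.142, -0.0, 0.021]
contact_force: [-0.3, -0.3, 0.0]
grip_width: 37.4
finger_force: 0.0
```

Request:
jog_arm:
  targets:
    - {"xyz":[0,0,-0.05],"spin":0}
    - {"xyz":[0,0,-0.1],"spin":0}
    - {"xyz":[0,0,-0.2],"spin":0}
    - {"xyz":[0,0,-0.4],"spin":0}
    - {"xyz":[0,0,-0.5],"spin":0}
    - {"xyz":[0,0,-0.2],"spin":0}
    - {"xyz":[0,0,0],"spin":0}
    - {"xyz":[0,0,0],"spin":0}
    - {"xyz":[0,0,0],"spin":0}
    - {"xyz":[0,0,0],"spin":0}

```text
time: 60.8
tool_pos: [492.7, 198.7, 132.1]
tcp_rot: [3.141, 0.001, 0.021]
contact_force: [-0.3, -0.2, -0.4]
grip_width: 37.4
finger_force: 0.0
```

```bash
python3 - <<'E'
from h import *
o=bot.get_obs(); print(o['tool_pos'],o['tcp_rot'],o['grip_width'],o['contact_force'])
im,c=snap('wrist','w12.png'); s,_=snap('side','s3.png')
a=cv2.resize(im[110:265,90:540],(800,276)); b=cv2.resize(s[180:310,280:470],(400,274))
o=np.zeros((556,800,3),np.uint8); o[:276]=a; o[280:554,:400]=b; cv2.imwrite('pics/fin.png',o)
E
```

```text
[492.66247082 198.7163156  132.11218672] [3.14125703e+00 1.30948334e-03 2.07954081e-02] 37.38843313469859 [-0.34737028 -0.20271761 -0.43256483]
```

View pics/fin.png

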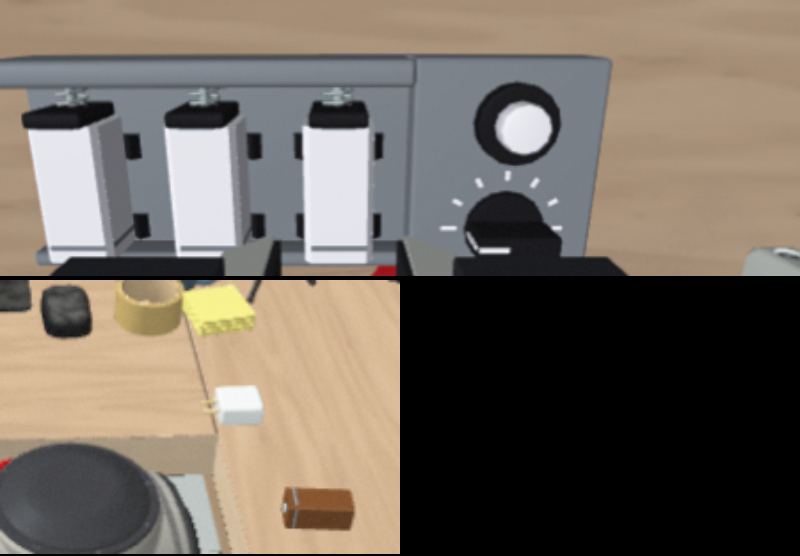

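All three cells sit in their bays (bands at the lip, springs compressed), the dial is off, the desk holds no more cells, and the bystanders are unmoved. Now the dial.

Request:
jog_arm:
  targets:
    - {"xyz":[-0.16,0.54,0],"spin":0}
    - {"xyz":[-0.163,0.538,0],"spin":0}
    - {"xyz":[0,0,0],"spin":-1}
    - {"xyz":[0,0,0],"spin":-1}
    - {"xyz":[0,0,0],"spin":-1}
    - {"xyz":[0,0,0],"spin":-1}
    - {"xyz":[0,0,0],"spin":-1}
    - {"xyz":[0,0,0],"spin":-1}
    - {"xyz":[0,0,0],"spin":-1}
    - {"xyz":[0,0,0],"spin":-1}
  gripper: 35

```text
time: 62.15
tool_pos: [468.9, 112.1, 132.7]
tcp_rot: [-3.141, 0.0, 0.824]
contact_force: [-0.9, -0.1, 0.1]
grip_width: 32.0
finger_force: 0.0
```

Request:
jog_arm:
  targets:
    - {"xyz":[0,0,0],"spin":-1}
    - {"xyz":[0,0,0],"spin":-1}
    - {"xyz":[0,0,0],"spin":-1}
    - {"xyz":[0,0,0],"spin":-1}
    - {"xyz":[0,0,0],"spin":-1}
    - {"xyz":[0,0,0],"spin":-1}
    - {"xyz":[0,0,0],"spin":-1}
    - {"xyz":[0,0,0],"spin":-0.7}
    - {"xyz":[0,0,0],"spin":0}
    - {"xyz":[0,0,0],"spin":0}

```text
time: 63.4
tool_pos: [469.0, 112.0, 132.8]
tcp_rot: [-3.142, -0.0, 1.589]
contact_force: [0.1, 1.0, 0.3]
grip_width: 31.7
finger_force: 0.0
```

Request:
jog_arm:
  targets:
    - {"xyz":[0,0,0.3],"spin":0}
    - {"xyz":[0,0,0.3],"spin":0}
    - {"xyz":[0,0,0.3],"spin":0}
    - {"xyz":[0,0,0.12],"spin":0}
    - {"xyz":[0,0,0.1],"spin":0}
    - {"xyz":[0,0,0],"spin":0}
    - {"xyz":[0,0,0],"spin":0}
    - {"xyz":[0,0,0],"spin":0}
    - {"xyz":[0,0,0],"spin":0}
    - {"xyz":[0,0,0],"spin":0}

```text
time: 64.65
tool_pos: [469.1, 112.1, 43.4]
tcp_rot: [3.141, -0.0, 1.591]
contact_force: [-0.2, 0.5, -0.3]
grip_width: 31.9
finger_force: 0.0
```

Request:
jog_arm:
  targets:
    - {"xyz":[0,0,0],"spin":0}
    - {"xyz":[0,0,0],"spin":0}
    - {"xyz":[0,0,0],"spin":0}
    - {"xyz":[0,0,0],"spin":0}
    - {"xyz":[0,0,0],"spin":0}
    - {"xyz":[0,0,0],"spin":0}
    - {"xyz":[0,0,0],"spin":0}
    - {"xyz":[0,0,0],"spin":0}
    - {"xyz":[0,0,0],"spin":0}
    - {"xyz":[0,0,0],"spin":0}
  gripper: 0

```text
time: 65.9
tool_pos: [469.1, 112.1, 43.2]
tcp_rot: [3.141, -0.0, 1.591]
contact_force: [2.5, 0.6, -1.1]
grip_width: 11.8
finger_force: 30.0
```

Request:
jog_arm:
  targets:
    - {"xyz":[0,0,0],"spin":1}
    - {"xyz":[0,0,0],"spin":1}
    - {"xyz":[0,0,0],"spin":1}
    - {"xyz":[0,0,0],"spin":1}
    - {"xyz":[0,0,0],"spin":1}
    - {"xyz":[0,0,0],"spin":1}
    - {"xyz":[0,0,0],"spin":1}
    - {"xyz":[0,0,0],"spin":1}
    - {"xyz":[0,0,0],"spin":1}
    - {"xyz":[0,0,0],"spin":1}

```text
time: 67.15
tool_pos: [469.0, 112.1, 43.2]
tcp_rot: [-3.142, -0.0, 0.587]
contact_force: [1.9, 0.1, -1.7]
grip_width: 11.8
finger_force: 30.0
```

Request:
jog_arm:
  targets:
    - {"xyz":[0,0,0],"spin":1}
    - {"xyz":[0,0,0],"spin":1}
    - {"xyz":[0,0,0],"spin":1}
    - {"xyz":[0,0,0],"spin":1}
    - {"xyz":[0,0,0],"spin":1}
    - {"xyz":[0,0,0],"spin":0.7}
    - {"xyz":[0,0,0],"spin":0}
    - {"xyz":[0,0,0],"spin":0}
    - {"xyz":[0,0,0],"spin":0}
    - {"xyz":[0,0,0],"spin":0}

```text
time: 68.4
tool_pos: [469.0, 112.2, 43.2]
tcp_rot: [-3.141, -0.0, 0.021]
contact_force: [2.6, 2.8, -0.8]
grip_width: 11.7
finger_force: 30.0
```

Request:
jog_arm:
  targets:
    - {"xyz":[0,0,0],"spin":0}
    - {"xyz":[0,0,0],"spin":0}
    - {"xyz":[0,0,0],"spin":0}
    - {"xyz":[0,0,0],"spin":0}
    - {"xyz":[0,0,-0.2],"spin":0}
    - {"xyz":[0,0,-0.4],"spin":0}
    - {"xyz":[0,0,-0.5],"spin":0}
    - {"xyz":[0,0,0],"spin":0}
    - {"xyz":[0,0,0],"spin":0}
    - {"xyz":[0,0,0],"spin":0}
  gripper: 35

```text
time: 69.65
tool_pos: [468.1, 112.0, 130.1]
tcp_rot: [3.141, 0.002, 0.021]
contact_force: [0.2, 0.8, -0.1]
grip_width: 31.9
finger_force: 0.0
```

```bash
python3 - <<'E'
from h import *
o=bot.get_obs(); print(o['tool_pos'],o['tcp_rot'])
im,c=snap('wrist','w13.png')
hsv=cv2.cvtColor(im,cv2.COLOR_BGR2HSV)
w=((hsv[...,2]>190)&(hsv[...,1]<40)).astype(np.uint8); w[262:]=0
n,l,s,ce=cv2.connectedComponentsWithStats(w)
for i in range(1,n):
    if 8<s[i][4]<3000:
        p=onz(c,*ce[i],52); d=np.hypot(p[0]-469,p[1]-112)
        if d<70: print(s[i],p.round(1))
E
```

```text
[468.12487002 111.9856589  130.05048749] [3.14141800e+00 2.42656892e-03 2.07957088e-02]
[265 135  29  29 654] [526.4 114.6  52. ]
[279 177   3   6  18] [502.1 113.6  52. ]
[262 182   4   5  15] [498. 127.  52.]
[294 182   5   5  16] [498.6 100.5  52. ]
[249 194   6   4  15] [488.2 136.7  52. ]
[305 194   6   4  15] [489.2  90.4  52. ]
[279 198   3  17  50] [479.6 113.2  52. ]
[244 210   9   3  26] [474.9 139.8  52. ]
[309 210   6   3  17] [475.9  86.6  52. ]
```

The pointer line lies at (279,198), in line with tick 3 at (279,177), so the dial is at 3. Now the button.

Request:
jog_arm:
  targets:
    - {"xyz":[0.35,0,0],"spin":0}
    - {"xyz":[0.35,0,0],"spin":0}
    - {"xyz":[0,0,0],"spin":0}
    - {"xyz":[0,0,0.3],"spin":0}
    - {"xyz":[0,0,0.3],"spin":0}
    - {"xyz":[0,0,0.15],"spin":0}
    - {"xyz":[0,0,0.1],"spin":0}
    - {"xyz":[0,0,0],"spin":0}
    - {"xyz":[0,0,0],"spin":0}
    - {"xyz":[0,0,0],"spin":0}
  gripper: 0

```text
time: 70.95
tool_pos: [525.3, 113.3, 63.8]
tcp_rot: [-3.142, -0.001, 0.021]
contact_force: [0.5, -0.5, -0.2]
grip_width: 0.7
finger_force: 0.0
```

Request:
jog_arm:
  targets:
    - {"xyz":[0,0,0.05],"spin":0}
    - {"xyz":[0,0,0.05],"spin":0}
    - {"xyz":[0,0,0.05],"spin":0}
    - {"xyz":[0,0,0.02],"spin":0}
    - {"xyz":[0,0,0],"spin":0}
    - {"xyz":[0,0,0],"spin":0}
    - {"xyz":[0,0,0],"spin":0}
    - {"xyz":[0,0,0],"spin":0}
    - {"xyz":[0,0,0],"spin":0}
    - {"xyz":[0,0,0],"spin":0}

```text
time: 72.2
tool_pos: [525.1, 113.2, 50.2]
tcp_rot: [3.142, -0.001, 0.021]
contact_force: [-2.1, 0.4, 7.6]
grip_width: 0.4
finger_force: 3.8
```

Request:
jog_arm:
  targets:
    - {"xyz":[0,0,0.02],"spin":0}
    - {"xyz":[0,0,0],"spin":0}
    - {"xyz":[0,0,0],"spin":0}
    - {"xyz":[0,0,0],"spin":0}
    - {"xyz":[0,0,0],"spin":0}
    - {"xyz":[0,0,0],"spin":0}
    - {"xyz":[0,0,0],"spin":0}
    - {"xyz":[0,0,0],"spin":0}
    - {"xyz":[0,0,0],"spin":0}
    - {"xyz":[0,0,0],"spin":0}

```text
time: 73.45
tool_pos: [525.2, 113.3, 50.0]
tcp_rot: [3.142, -0.001, 0.021]
contact_force: [-6.6, -0.6, 20.0]
grip_width: 0.7
finger_force: 9.7
```

Request:
jog_arm:
  targets:
    - {"xyz":[0,0,-0.11],"spin":0}
    - {"xyz":[0,0,0],"spin":0}
    - {"xyz":[0,0,0],"spin":0}
    - {"xyz":[0,0,0],"spin":0}
    - {"xyz":[0,0,0],"spin":0}
    - {"xyz":[0,0,0],"spin":0}
    - {"xyz":[0,0,0],"spin":0}
    - {"xyz":[0,0,0],"spin":0}
    - {"xyz":[0,0,0],"spin":0}
    - {"xyz":[0,0,0],"spin":0}

```text
time: 74.7
tool_pos: [525.0, 113.2, 56.8]
tcp_rot: [-3.142, -0.0, 0.021]
contact_force: [0.2, 0.3, 0.3]
grip_width: 0.3
finger_force: 0.0
```

Request:
jog_arm:
  targets:
    - {"xyz":[0,0,0.035],"spin":0}
    - {"xyz":[0,0,0],"spin":0}
    - {"xyz":[0,0,0],"spin":0}
    - {"xyz":[0,0,0],"spin":0}
    - {"xyz":[0,0,0],"spin":0}
    - {"xyz":[0,0,0],"spin":0}
    - {"xyz":[0,0,0],"spin":0}
    - {"xyz":[0,0,0],"spin":0}
    - {"xyz":[0,0,0],"spin":0}
    - {"xyz":[0,0,0],"spin":0}

```text
time: 75.95
tool_pos: [525.1, 113.2, 54.1]
tcp_rot: [3.142, -0.0, 0.021]
contact_force: [2.0, 0.6, 1.5]
grip_width: 0.7
finger_force: 1.3
```

Request:
jog_arm:
  targets:
    - {"xyz":[0,0,0.035],"spin":0}
    - {"xyz":[0,0,0],"spin":0}
    - {"xyz":[0,0,0],"spin":0}
    - {"xyz":[0,0,0],"spin":0}
    - {"xyz":[0,0,0],"spin":0}
    - {"xyz":[0,0,0],"spin":0}
    - {"xyz":[0,0,0],"spin":0}
    - {"xyz":[0,0,0],"spin":0}
    - {"xyz":[0,0,0],"spin":0}
    - {"xyz":[0,0,0],"spin":0}

```text
time: 77.2
tool_pos: [525.1, 113.2, 51.3]
tcp_rot: [-3.142, -0.0, 0.021]
contact_force: [2.2, -0.8, 4.7]
grip_width: 0.6
finger_force: 2.1
```

The force goes from 1.5 N at 54 mm to 4.7 N at 51 mm, then a hard stop at 50 mm. That matches the button's full travel, so the earlier 20 N push had it fully down. I'll press once more, then retreat.

Request:
jog_arm:
  targets:
    - {"xyz":[0,0,0.025],"spin":0}
    - {"xyz":[0,0,0],"spin":0}
    - {"xyz":[0,0,0],"spin":0}
    - {"xyz":[0,0,0],"spin":0}
    - {"xyz":[0,0,0],"spin":0}
    - {"xyz":[0,0,0],"spin":0}
    - {"xyz":[0,0,0],"spin":0}
    - {"xyz":[0,0,0],"spin":0}
    - {"xyz":[0,0,0],"spin":0}
    - {"xyz":[0,0,0],"spin":0}

```text
time: 78.45
tool_pos: [525.2, 113.3, 50.1]
tcp_rot: [-3.142, -0.001, 0.021]
contact_force: [-0.2, 0.6, 12.8]
grip_width: 0.6
finger_force: 6.2
```

Request:
jog_arm:
  targets:
    - {"xyz":[0,0,-0.2],"spin":0}
    - {"xyz":[0,0,-0.5],"spin":0}
    - {"xyz":[0,0,-0.5],"spin":0}
    - {"xyz":[0,0,-0.5],"spin":0}
    - {"xyz":[0,0,0],"spin":0}
    - {"xyz":[0,0,0],"spin":0}
    - {"xyz":[0,0,0],"spin":0}
    - {"xyz":[0,0,0],"spin":0}
    - {"xyz":[0,0,0],"spin":0}
    - {"xyz":[0,0,0],"spin":0}

```text
time: 79.7
tool_pos: [524.9, 113.2, 185.0]
tcp_rot: [3.142, 0.0, 0.021]
contact_force: [-0.0, -0.1, -0.9]
grip_width: 0.5
finger_force: 0.0
```

```bash
python3 - <<'E'
from h import *
o=bot.get_obs(); print(o['tool_pos'],o['contact_force'])
print(bot.close_job())
E
```

```text
[524.87894224 113.22207178 185.00267464] [-0.01295372 -0.08705627 -0.9328902 ]
the job is handed in; nothing more can be done
None
```

I handed the job in at about 80 s, with no verdict returned: I turned the dial off, seated all three cells nub to the lip, clicked the dial to 3 and pressed start to its stop, though I judged that press by force alone.

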